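# Dry glide check of dosing syringes and quarantine of the one that sticks

## Task

One of the three amber dosing syringes standing in the green rack sticks partway: press down each plunger in turn until it is fully home, but where the resistance climbs before it is home, stop at once and do not force it. Stand the sticking syringe upright, right down in either place of the red quarantine rack, with its plunger as it stopped; leave the two good ones in the green rack with their plungers fully home, and disturb nothing else.

Things in the scene. Friction and masses are not known exactly. Their poses are not given: they have to be found in the camera images.
- green_rack: fixed green rack: base tray 86 x 300 mm (its x, y), two drilled plates on steel posts. Origin: centre of its underside on the bench. Top face of the upper plate 52 mm up, tray floor 8 mm up, three round places of 32 mm in a row along its y, at y = -66, 0 and +66 mm, each holding one syringe; a capped tube at each end of the row (y = -124 and +124 mm)
- red_rack: fixed red quarantine rack of the same build, 86 x 160 mm, with two empty round places of 32 mm diameter, at y = -34 and +34 mm on its y axis. Origin: centre of its underside. Upper plates' top face 52 mm up (plates 4 mm thick, tops at 30 and 52 mm), floor 8 mm up
- red_place_1 (a point): middle of the floor of the red rack's place at y = -34 mm, 8 mm above the bench (the mouth is 44 mm higher)
- red_place_2 (a point): middle of the floor of the red rack's place at y = +34 mm, 8 mm above the bench (the mouth is 44 mm higher)
- syringe_1: opaque amber syringe, about 100 g, standing nozzle down in a green place with 2 mm play (which one sticks differs each start and cannot be seen). Origin: nozzle's end; z up its axis. Nozzle 10 mm dia. to z = 10 mm; barrel 28 mm dia., z = 10 to 89; flange z = 89 to 92, 34 (x) by 50 mm (y). In the rack 45 mm of barrel shows above the plate: grip it there, not by the plunger
- plunger_1 (a joint): stroke of syringe_1's plunger, m: 0 drawn out, grows as pressed, 0.030 hard stop; starts at 0 to 0.004, stays where left. A good one glides at 2 to 4 N to its soft seat at 0.028 (then 1.5 N more per mm); home is over 0.027. The sticking one climbs by 2 N per mm from somewhere in 0.010 to 0.016 on; let go, it may spring back 2 mm. Over 14 N is forcing
- thumb_1: off-white thumb disc on top of plunger_1, 28 mm dia., 4 mm thick, to be pressed down from above, e.g. with closed fingers, not squeezed. Origin: centre of its top face, 126 mm above the syringe's origin less the plunger's stroke; z up
- syringe_2: opaque amber syringe, about 100 g, standing nozzle down in a green place with 2 mm play (which one sticks differs each start and cannot be seen). Origin: nozzle's end; z up its axis. Nozzle 10 mm dia. to z = 10 mm; barrel 28 mm dia., z = 10 to 89; flange z = 89 to 92, 34 (x) by 50 mm (y). In the rack 45 mm of barrel shows above the plate: grip it there, not by the plunger
- plunger_2 (a joint): stroke of syringe_2's plunger, m: 0 drawn out, grows as pressed, 0.030 hard stop; starts at 0 to 0.004, stays where left. A good one glides at 2 to 4 N to its soft seat at 0.028 (then 1.5 N more per mm); home is over 0.027. The sticking one climbs by 2 N per mm from somewhere in 0.010 to 0.016 on; let go, it may spring back 2 mm. Over 14 N is forcing
- thumb_2: off-white thumb disc on top of plunger_2, 28 mm dia., 4 mm thick, to be pressed down from above, e.g. with closed fingers, not squeezed. Origin: centre of its top face, 126 mm above the syringe's origin less the plunger's stroke; z up
- syringe_3: opaque amber syringe, about 100 g, standing nozzle down in a green place with 2 mm play (which one sticks differs each start and cannot be seen). Origin: nozzle's end; z up its axis. Nozzle 10 mm dia. to z = 10 mm; barrel 28 mm dia., z = 10 to 89; flange z = 89 to 92, 34 (x) by 50 mm (y). In the rack 45 mm of barrel shows above the plate: grip it there, not by the plunger
- plunger_3 (a joint): stroke of syringe_3's plunger, m: 0 drawn out, grows as pressed, 0.030 hard stop; starts at 0 to 0.004, stays where left. A good one glides at 2 to 4 N to its soft seat at 0.028 (then 1.5 N more per mm); home is over 0.027. The sticking one climbs by 2 N per mm from somewhere in 0.010 to 0.016 on; let go, it may spring back 2 mm. Over 14 N is forcing
- thumb_3: off-white thumb disc on top of plunger_3, 28 mm dia., 4 mm thick, to be pressed down from above, e.g. with closed fingers, not squeezed. Origin: centre of its top face, 126 mm above the syringe's origin less the plunger's stroke; z up
- tube_lilac: bystander: 13 x 108 mm tube with lilac cap, standing in the green rack's end hole at y = -124 mm. Origin: its foot
- tube_blue: bystander: 13 x 108 mm tube with blue cap, standing in the green rack's end hole at y = +124 mm. Origin: its foot
- reagent_bottle: bystander: amber bottle, 58 mm dia., 105 mm high, on the bench beyond the racks. Origin: centre of its underside
- specimen_cup: bystander: off-white specimen cup with orange lid, 66 mm dia., 68 mm high. Origin: centre of its underside
- timer: bystander: flat bench timer 45 x 70 x 22 mm. Origin: centre of its underside
- tip_box: bystander: blue box of pipette tips 85 x 120 x 57 mm. Origin: centre of its underside
There are look-alikes about, which are no part of the job. Leave any turquoise look-alike of the syringe_3 alone. Leave any blue look-alike of the syringe_1 alone.

How it is judged:
At the end, for the whole second after the job is handed in: Sticking syringe upright (0.1 rad) on the floor of a red-rack place (8 mm from its middle, end below 12 mm), its plunger where it stuck (stroke 0.0085 to 0.026 m); the other two upright in their own green places (moved under 12 mm), plungers home (stroke over 0.027 m); all at rest (((value of joint plunger_1 between 0.0085 and 0.026 m and angle between each of syringe_1, syringe_2, syringe_3's own z axis and vertical below 0.1 rad and linear speed of each of syringe_1, syringe_2, syringe_3 below 0.02 m/s and z of syringe_1 in the frame of red_rack below 0.012 m and (horizontal distance between syringe_1 and red_place_1 below 0.008 m or horizontal distance between syringe_1 and red_place_2 below 0.008 m) and value of joint each of plunger_2, plunger_3 above 0.027 m and distance of each of syringe_2, syringe_3 from where it was at the start of the episode below 0.012 m) or (value of joint plunger_2 between 0.0085 and 0.026 m and angle between each of syringe_2, syringe_1, syringe_3's own z axis and vertical below 0.1 rad and linear speed of each of syringe_2, syringe_1, syringe_3 below 0.02 m/s and z of syringe_2 in the frame of red_rack below 0.012 m and (horizontal distance between syringe_2 and red_place_1 below 0.008 m or horizontal distance between syringe_2 and red_place_2 below 0.008 m) and value of joint each of plunger_1, plunger_3 above 0.027 m and distance of each of syringe_1, syringe_3 from where it was at the start of the episode below 0.012 m) or (value of joint plunger_3 between 0.0085 and 0.026 m and angle between each of syringe_3, syringe_1, syringe_2's own z axis and vertical below 0.1 rad and linear speed of each of syringe_3, syringe_1, syringe_2 below 0.02 m/s and z of syringe_3 in the frame of red_rack below 0.012 m and (horizontal distance between syringe_3 and red_place_1 below 0.008 m or horizontal distance between syringe_3 and red_place_2 below 0.008 m) and value of joint each of plunger_1, plunger_2 above 0.027 m and distance of each of syringe_1, syringe_2 from where it was at the start of the episode below 0.012 m))); the robot touches nothing.
It fails at once if a plunger is forced: a thumb disc is pressed or squeezed with more than 14 N (contact force between any of thumb_1, thumb_2, thumb_3 and the fingers above 14 N or contact force between any of thumb_1, thumb_2, thumb_3 and the arm above 14 N).
It fails at once if a syringe is tipped over (more than 0.6 rad) (angle between any of syringe_1, syringe_2, syringe_3's own z axis and vertical above 0.6 rad).
It fails at once if a syringe is let go more than 20 mm above the rack's floor ((height (world z) of syringe_1 above 0.028 m and contact force between syringe_1 and the fingers below 0.05 N) or (height (world z) of syringe_2 above 0.028 m and contact force between syringe_2 and the fingers below 0.05 N) or (height (world z) of syringe_3 above 0.028 m and contact force between syringe_3 and the fingers below 0.05 N)).
It fails at once if a bystander is moved by more than 30 mm or tipped by more than 0.5 rad (distance of any of tube_lilac, tube_blue, reagent_bottle, specimen_cup, timer, tip_box from where it was at the start of the episode above 0.03 m or angle between any of tube_lilac, tube_blue, reagent_bottle, specimen_cup, timer, tip_box's own z axis and vertical above 0.5 rad).
It also fails if it takes over 67 s, if anything falls off the work surface, if the arm or the gripper's body presses on something with over 40 N, if the wrist force passes 120 N, or if a joint passes its speed limit or range.

## Robot

A 7-joint arm with a two-finger parallel gripper is mounted at the origin on the work surface. World frame = base frame: x ahead of the robot, y to its left, z up, the work surface at z = 0. Lengths are in m, angles in rad, forces in N, time in s.
With the tool pointing down it reaches from about 0.425 to 0.875 m from the base axis. Payload 4.7 kg.
Tool frame: the origin (TCP) lies at the very end of the fingers, on their centre line; the grasp point (between the pads) lies 19 mm behind it; x points along the fingers, y is the direction in which the jaws open and shut, and the axes are right-handed (so a half turn about x gives the same grasp; the last joint's range is limited). The gripper opens to 87 mm and grips with 3 to 60 N. Pads are 19 mm wide; open, the fingers measure 117 mm over their backs; the gripper's body (75 mm by 190 mm) begins 51 mm behind the grasp point.
Start: joints at [-1.118, 0.321, -0.07, 1.45, 0.023, 1.371, -0.057], TCP at [0.276, 0.588, 0.223] pointing down, gripper open.
Joint ranges: [-2.86, 2.86], [-0.3, 2.09], [-1.38, 1.24], [0.06, 2.45], [-1.56, 4.7], [0.09, 2.05], [-2.69, 2.69]. Speed limits (rad/s): [2.57, 2.57, 3.14, 3.14, 3.14, 3.14, 3.14].

## Interface

Orientations are given as a rotation vector (axis times angle).
In Python, from bench import ctrl gives the robot as it stands.
- The arm moves only by the tool step_arm, never from a script. Its argument "increments" is one flat list of numbers, 6 for each row, row after row: the shift along the tool's x, y, z in cm, then the turn, a rotation vector about the tool's x, y, z in rad. In form: [tx, ty, tz, ax, ay, az, tx, ty, tz, ax, ay, az, ...]. A call has 1 to 12 rows; each row shifts and turns the commanded pose from where the row before left it, along the tool's axes as they then stand; what a row does not reach is not made up. A row lasts 1/8 s, in which the tool goes at most 62.5 mm and 10.7 degrees, less where a joint would pass 70% of its speed; a pose out of reach is approached as far as the arm can. A call with a gripper value outside its range is refused whole. "fingers" is the opening in per cent of the stroke, from 0 (shut) to 100 (fully open), set as the call begins (left out, the last holds). The fingers move at their own pace and stop on an object; "force" is the grip in N (left out, the last holds). Time passes only in rows, so rows that do not move let the fingers close. It gives the time, the measured TCP pose, the force and the opening at its end, in the units of the state.
- ctrl.get_state(): the state, without advancing time (a new reading comes with each control period).
- ctrl.get_image(name): name is "scene" or "top" or "wrist"; returns the picture (384x512x3 uint8, red, green, blue); there is no depth.
- ctrl.camera_params(name): a dict with "vertical_fov" (degrees; the focal length in pixels is half the picture's height over the tangent of half this angle, whatever the lens; pixels are square), "cx", "cy" (the principal point, pixels), "R" (3x3) and "t" (3): a world point X has camera coordinates R X + t. Camera axes: x right, y down, z forward; pixel columns grow to the right and rows downward; lengths in m; the calibration is good to about 2 mm. A picture is of the moment at which its call begins: read the wrist's pose just before it. camera_params takes no time and is no camera call; for the wrist camera it gives the pose at the moment of the call.
- ctrl.close_job(): hands the job in, once; it reports no verdict.
Trained networks look in the newest picture that a camera, given by its name, has taken for a name from the list of things; names that differ only in an ending like _2 or _b are one class to them, and where a whole thing is asked for, a point or a joint stands for the part that bears it (a point fixed in the world has none). Each returns a list of dicts, best first, with "score" (0 to 1); they miss things now and then, are a little off and sometimes report something else, mostly with a low value. They report only what shows in the picture. A call takes as long as a camera call. They do not tell look-alikes from the thing itself.
- ctrl.search_frame(camera, name): "xyz" ([x, y, z] in m, in the coordinates of the camera as it stood for that picture, good to about 4 mm: the middle of the surface that is visible of it).
- ctrl.silhouettes(camera, name): "pixels" (384x512 bool, what is visible of it).
- ctrl.spot_point(camera, name): "xyz" ([x, y, z] in m, in the coordinates of the camera as it stood for that picture, good to about 4 mm: a listed point, or the origin of a listed thing).
The state is a dict: "time": time; "joint_positions": joint angles; "qd": joint speeds; "joint_torque": joint torques, N m; "position": TCP position; "tool_rot": TCP orientation; "ft_force": force on the tool from outside, world axes, zero at the start; "torque": the same for the moment, N m; "grip_width": opening from 0.0 (shut) to 1.0 (fully open).
Only numpy, scipy, OpenCV 4.12 (cv2) and the standard library are available. Lean on these libraries where they do the work, as an engineer would, in place of code of your own. Each camera call takes 0.05 s, during which the arm holds its last target.

## Working session

There is one attempt and no reset: what is moved stays moved. The work goes in short steps, Python scripts to look and compute and a tool call to move; the robot and the scene stay as the last step left them, time stands still between calls to the robot, and variables do not carry over. Pictures are saved under pics/ and viewed, and the job is handed in when it is done.

Besides the shell and the picture viewer there is one more tool, called after ">>>" by a JSON object that holds its "name" and its "arguments", one argument or row to a line. step_arm: Moves the arm, as the interface text tells. Its arguments: {"type":"object","properties":{"increments":{"type":"array","items":{"type":"number"}},"fingers":{"type":"number"},"force":{"type":"number"}},"required":["increments"]}

```bash
ls; mkdir -p pics; python3 - <<'E'
from bench import ctrl
import cv2,numpy as np
s=ctrl.get_state();print(s)
for n in ("scene","top"):
    im=ctrl.get_image(n);cv2.imwrite(f"pics/{n}0.png",im[:,:,::-1])
    p=ctrl.camera_params(n);print(n,p)
E
```

```text
pics
{'time': 0.0, 'joint_positions': array([-1.11786903,  0.32182002, -0.07006653,  1.45165821,  0.02262432,
        1.3708331 , -0.05689534]), 'qd': array([ 0.00137082,  0.00029627,  0.00119153,  0.00022715, -0.00017543,
        0.00052943, -0.00244261]), 'joint_torque': array([-7.92085621e-05, -4.91299760e+01, -4.03940929e-01, -3.12528670e+01,
       -6.38210122e-02,  4.38462349e-02,  1.83838997e-04]), 'position': array([0.27599726, 0.58787638, 0.22147177]), 'tool_rot': array([ 0.34263935,  1.54355706, -0.34565911]), 'ft_force': array([ 0.19815999,  0.53421322, -0.5138252 ]), 'torque': array([-0.00652617,  0.00607356,  0.00578023]), 'grip_width': 0.9992331399791504}
scene {'vertical_fov': 49.16993181490883, 'cx': 259.2914789085807, 'cy': 190.67064176037997, 'R': array([[-0.79051277,  0.61223512, -0.01605372],
       [ 0.39706708,  0.49238024, -0.77453175],
       [-0.466291  , -0.61865164, -0.63233128]]), 't': array([ 0.48273056, -0.15745386,  1.36706132])}
top {'vertical_fov': 53.831857481739995, 'cx': 259.26612707246915, 'cy': 197.17812709413394, 'R': array([[-0.05126169, -0.99868037, -0.00312246],
       [-0.97504659,  0.05072433, -0.2161277 ],
       [ 0.21600088, -0.00803453, -0.97636011]]), 't': array([0.02338872, 0.60069185, 0.88669624])}
```

View pics/scene0.png

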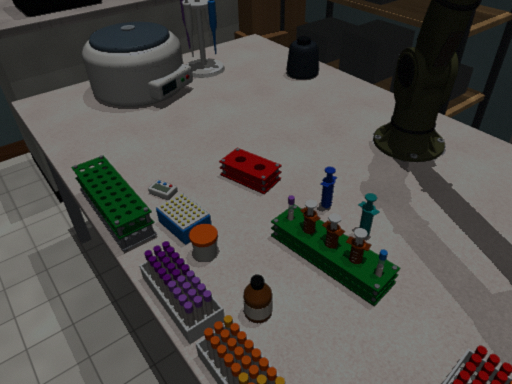

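View pics/top0.png

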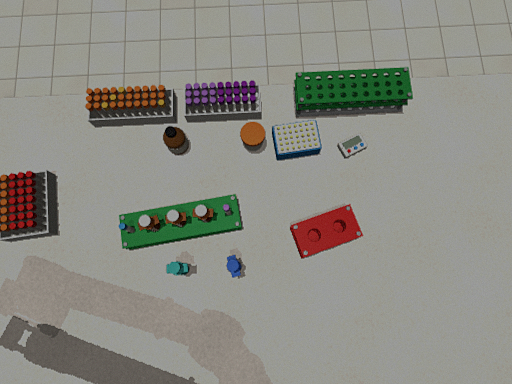

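The green rack is at about (180,222) in the top view, with three amber syringes at (147,222), (175,216) and (202,212). The red rack is at (327,231). The turquoise look-alike at (178,268) and the blue one at (234,265) stand on the bench on the robot's side of the green rack.

```bash
cat > h.py <<'E'
from bench import ctrl
import cv2,numpy as np
from scipy.spatial.transform import Rotation as Ro
def foc(p): return 192/np.tan(np.radians(p["vertical_fov"]/2))
def c2w(p,x): return np.array(p["R"]).T@(np.array(x)-p["t"])
def px(p,X):
    c=np.array(p["R"])@np.array(X)+p["t"];f=foc(p);return np.array([p["cx"]+f*c[0]/c[2],p["cy"]+f*c[1]/c[2]])
def ray(p,uv,z):
    f=foc(p);R=np.array(p["R"]);d=R.T@np.array([(uv[0]-p["cx"])/f,(uv[1]-p["cy"])/f,1]);o=-R.T@p["t"]
    return o+d*(z-o[2])/d[2]
E
python3 - <<'E'
from h import *
np.set_printoptions(precision=4,suppress=True)
for cam in("top","scene"):
    ctrl.get_image(cam);p=ctrl.camera_params(cam)
    for n in("green_rack","red_rack","red_place_1","syringe_1","thumb_1","tube_blue","tube_lilac"):
        for d in ctrl.spot_point(cam,n): 
            w=c2w(p,d["xyz"]);print(cam,n,round(d["score"],2),w,px(p,w))
    for n in ("reagent_bottle","specimen_cup","tip_box","timer"):
        for d in ctrl.spot_point(cam,n)[:1]: print(n,c2w(p,d["xyz"]))
print(ctrl.get_state()["time"])
E
```

```text
top green_rack 0.8 [ 0.5571  0.1992 -0.0001] [182.4993 222.6041]
top red_rack 0.87 [ 0.5078 -0.1699 -0.0026] [322.4053 234.0408]
top red_place_1 0.86 [ 0.5171 -0.2024  0.0129] [335.4867 229.1218]
top red_place_1 0.79 [ 0.4993 -0.1385  0.0141] [311.6869 237.1581]
top syringe_1 0.72 [0.5573 0.1984 0.0086] [182.1561 222.0218]
top syringe_1 0.71 [ 0.747  -0.2705 -0.0009] [351.0886 146.3735]
top syringe_1 0.69 [0.551  0.2655 0.0084] [156.6824 225.7116]
top syringe_1 0.53 [ 0.4339  0.196  -0.0003] [184.099  269.6414]
top syringe_1 0.52 [0.4319 0.0646 0.0023] [234.768  267.7311]
top syringe_1 0.48 [0.5645 0.1327 0.0038] [207.2407 218.35  ]
top thumb_1 0.68 [0.5488 0.2639 0.1308] [143.1818 219.0816]
top thumb_1 0.64 [0.5654 0.1305 0.1313] [200.6627 209.045 ]
top thumb_1 0.54 [0.5551 0.1979 0.1356] [171.2409 214.6011]
top thumb_1 0.51 [0.4336 0.0603 0.1273] [232.966  265.0282]
top thumb_1 0.47 [0.4384 0.1923 0.1283] [174.5203 265.9041]
top tube_blue 0.44 [0.5343 0.3164 0.0117] [136.7872 232.8501]
top tube_lilac 0.49 [ 0.7494 -0.2686  0.0006] [350.4558 145.3888]
top tube_lilac 0.42 [0.5681 0.0
[... 902 characters left out ...]
_1 0.18 [0.5708 0.0725 0.0077] [289.552 230.153]
scene thumb_1 0.64 [0.5564 0.1974 0.1276] [334.2896 219.3805]
scene thumb_1 0.61 [0.4334 0.06   0.1273] [329.3275 168.8745]
scene thumb_1 0.58 [0.5605 0.1294 0.1308] [311.2755 202.91  ]
scene thumb_1 0.55 [0.4339 0.1947 0.1259] [371.0574 196.4134]
scene thumb_1 0.4 [0.5425 0.2594 0.1265] [360.5064 232.7995]
scene tube_blue 0.66 [0.5408 0.3166 0.0062] [373.4803 286.2407]
scene tube_lilac 0.7 [ 0.7461 -0.2699  0.0008] [162.9081 192.5466]
scene tube_lilac 0.47 [0.5719 0.0724 0.01  ] [289.2069 229.6646]
reagent_bottle [0.7768 0.2098 0.0056]
specimen_cup [ 0.7746  0.0026 -0.0003]
tip_box [ 0.765  -0.1178  0.0013]
timer [ 0.7492 -0.2693 -0.0016]
1.3
```

```bash
python3 - <<'E'
import cv2,numpy as np
a=cv2.imread("pics/top0.png")[180:290,100:380];cv2.imwrite("pics/tc.png",cv2.resize(a,None,fx=2.8,fy=2.8,interpolation=cv2.INTER_CUBIC))
a=cv2.imread("pics/scene0.png")[140:310,210:410];cv2.imwrite("pics/sc.png",cv2.resize(a,None,fx=3.5,fy=3.5,interpolation=cv2.INTER_CUBIC))
E
```

```text
(no output)
```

View pics/tc.png

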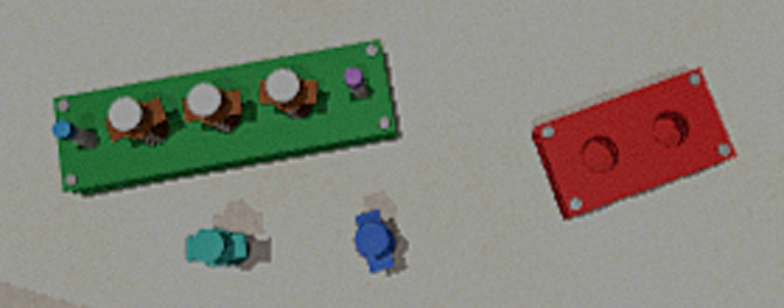

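View pics/sc.png

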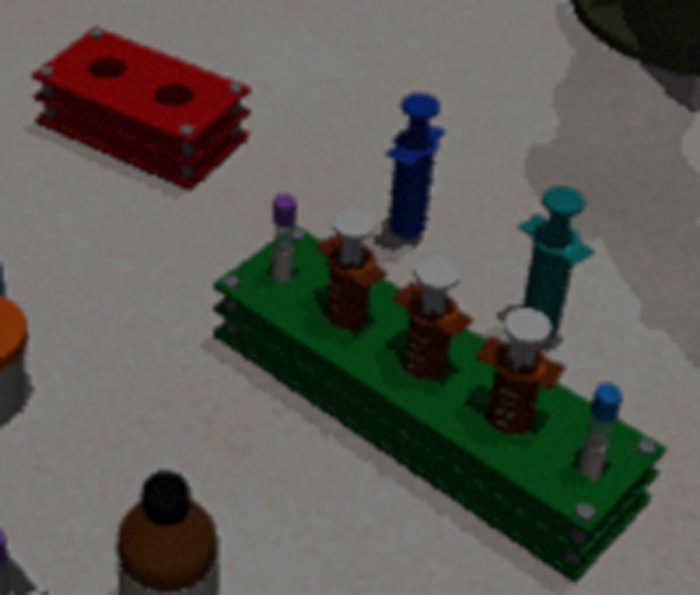

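The crops confirm it: three amber syringes with off-white discs in the green rack. The turquoise and blue ones on the bench are the look-alikes.

```bash
cat >> h.py <<'E'
np.set_printoptions(precision=4,suppress=True)
def go(target,yaw=None,cur=None):
    """increments in tool frame (cm, rad) to reach target xyz with tool down & jaw axis (y) at angle yaw in world xy"""
    s=ctrl.get_state();R=Ro.from_rotvec(s["tool_rot"]);p=s["position"]
    x=np.array([0,0,-1.])
    Y=R.as_matrix()[:,1]
    if yaw is None: yaw=np.arctan2(Y[1],Y[0])
    y=np.array([np.cos(yaw),np.sin(yaw),0]);
    if y@Y<0:y=-y
    T=np.c_[x,y,np.cross(x,y)]
    rv=(R.inv()*Ro.from_matrix(T)).as_rotvec()
    print("t",s["time"],"pos",p,"F",s["ft_force"],"grip",s["grip_width"])
    print("tool axes cols",R.as_matrix().round(3).tolist())
    print("rot (tool)",rv,"shift cm in current axes",R.inv().apply(np.array(target)-p)*100,"in target axes",T.T@(np.array(target)-p)*100)
E
python3 - <<'E'
from h import *
go([0.55,0.1975,0.30],yaw=0.135)
E
```

```text
t 1.3 pos [0.2762 0.5884 0.2226] F [ 0.6224 -1.2045 -1.1677] grip 0.9983604659632975
tool axes cols [[0.0, 0.425, 0.905], [0.0, 0.905, -0.425], [-1.0, 0.0, 0.0]]
rot (tool) [ 0.997  -0.     -0.0001] shift cm in current axes [ -7.742  -23.7555  41.3965] in target axes [-7.7417 21.8719 42.4219]
```

>>> {"name": "step_arm", "arguments": {
  "increments": [-1.5,0,0,0.166,0,0,-1.5,0,0,0.166,0,0,-1.5,0,0,0.166,0,0,-1.5,0,0,0.166,0,0,-1.7,0,0,0.166,0,0,0,0,0,0.167,0,0],
  "fingers": 0,
  "force": 20
}}

```text
time: 2.05
position: [0.2765, 0.5892, 0.3016]
tool_rot: [1.116, 1.269, -1.111]
ft_force: [-0.3, 0.1, 0.6]
grip_width: 0.404
```

>>> {"name": "step_arm", "arguments": {
  "increments": [0,2.2,4.2,0,0,0,0,2.2,4.2,0,0,0,0,2.2,4.2,0,0,0,0,2.2,4.2,0,0,0,0,2.2,4.2,0,0,0,0,2.2,4.3,0,0,0,0,2.2,4.3,0,0,0,0,2.2,4.3,0,0,0,0,2.2,4.3,0,0,0,0,2.1,4.2,0,0,0,0,0,0,0,0,0]
}}

```text
time: 3.42
position: [0.5525, 0.1925, 0.2998]
tool_rot: [1.115, 1.264, -1.116]
ft_force: [0.4, 0.4, 0.1]
grip_width: 0.008
```

```bash
python3 - <<'E'
from h import *
go([0.55,0.1975,0.30],yaw=0.135)
im=ctrl.get_image("wrist");cv2.imwrite("pics/w1.png",im[:,:,::-1])
p=ctrl.camera_params("wrist");print(p, c2w(p,[0,0,0]))
np.save("w1.npy",p,allow_pickle=True)
for n in("green_rack","red_rack","red_place_1","syringe_1","thumb_1"):
    for d in ctrl.spot_point("wrist",n):
        w=c2w(p,d["xyz"]);print(n,round(d["score"],2),w,px(p,w))
E
```

```text
t 3.425 pos [0.5525 0.1925 0.2998] F [0.3825 0.4183 0.0855] grip 0.007543343740872193
tool axes cols [[0.001, 0.992, 0.126], [-0.002, 0.126, -0.992], [-1.0, 0.001, 0.002]]
rot (tool) [-0.0085  0.0021 -0.0012] shift cm in current axes [-0.0187 -0.1854 -0.531 ] in target axes [-0.0173 -0.1809 -0.5326]
{'vertical_fov': 70.11189724411166, 'cx': 253.6541569802986, 'cy': 197.61492207841837, 'R': array([[ 0.9914,  0.131 , -0.0006],
       [ 0.1251, -0.9447,  0.3033],
       [ 0.0392, -0.3008, -0.9529]]), 't': array([-0.5715,  0.0555,  0.5034])} [0.5399 0.2787 0.4625]
green_rack 0.87 [0.5525 0.1966 0.002 ] [254.8336 161.8772]
syringe_1 0.78 [ 0.4312  0.2014 -0.0005] [183.7291 149.4523]
syringe_1 0.71 [0.5614 0.1314 0.0101] [254.9758 200.2582]
syringe_1 0.67 [0.5531 0.2016 0.0054] [255.6202 159.3667]
syringe_1 0.64 [0.5431 0.2664 0.0113] [254.8527 118.8927]
syringe_1 0.6 [ 0.4359  0.0655 -0.0011] [182.3825 223.6806]
thumb_1 0.96 [0.4368 0.1946 0.1244] [163.6111 168.9286]
thumb_1 0.79 [0.5639 0.1395 0.1371] [258.1514 225.3739]
thumb_1 0.78 [0.5443 0.2659 0.1355] [256.1686 122.6166]
thumb_1 0.68 [0.5487 0.1972 0.1337] [252.2787 180.0576]
thumb_1 0.48 [0.4295 0.0651 0.1269] [154.7793 259.736 ]
```

View pics/w1.png

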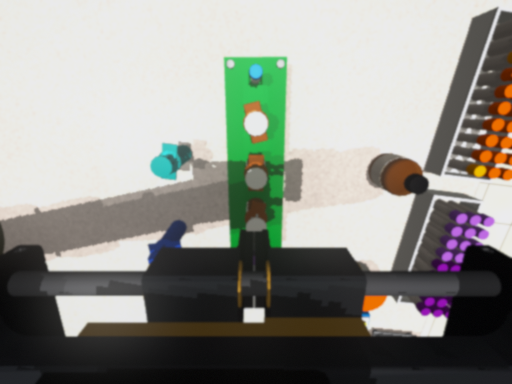

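```bash
python3 - <<'E'
from h import *
g={1:[.563,.131,.134],2:[.555,.198,.134],3:[.546,.264,.134]}
obs={1:[],2:[],3:[]}
for cam in("top","scene","wrist"):
    ctrl.get_image(cam);p=ctrl.camera_params(cam)
    for d in ctrl.silhouettes(cam,"thumb_1"):
        m=d["pixels"];v,u=np.nonzero(m);c=np.array([u.mean(),v.mean()])
        for k in g:
            e=px(p,g[k])
            if np.linalg.norm(e-c)<9: obs[k].append((p,c));print(cam,k,round(d["score"],2),c,e,m.sum(), ray(p,c,.133)[:2])
from scipy.optimize import least_squares
for k in g:
    r=least_squares(lambda X:np.concatenate([(px(p,X)-c) for p,c in obs[k]]),g[k]);print(k,r.x,r.fun)
E
```

```text
top 1 0.42 [200.4275 210.1522] [200.2701 209.8753] 138 [0.5625 0.1308]
scene 3 0.55 [360.     232.5377] [361.5288 232.2016] 106 [0.5483 0.2621]
scene 2 0.52 [334.6386 217.506 ] [335.239  217.0421] 83 [0.5562 0.1975]
scene 1 0.51 [310.9375 203.025 ] [311.0233 202.6553] 80 [0.5632 0.131 ]
wrist 2 0.82 [257.009  183.1826] [257.9847 182.3382] 334 [0.554  0.1965]
wrist 3 0.65 [257.8009 129.0526] [258.3198 126.831 ] 437 [0.5458 0.2614]
wrist 1 0.52 [256.2662 226.6547] [256.8258 232.1967] 139 [0.5612 0.1383]
1 [0.5621 0.1339 0.1288] [-1.0517  0.5855  1.1398  1.8588  0.1289  1.8286]
2 [0.5541 0.1959 0.1306] [0.0166 0.0085 0.0033 0.0105]
3 [0.5459 0.2611 0.1305] [0.2433 0.0698 0.0583 0.1332]
```

>>> {"name": "step_arm", "arguments": {
  "increments": [4,0.25,-0.37,-0.008,0,0,4,0,0,0,0,0,4,0,0,0,0,0,2,0,0,0,0,0,1,0,0,0,0,0,0,0,0,0,0,0]
}}

```text
time: 4.78
position: [0.5521, 0.2018, 0.1494]
tool_rot: [1.103, 1.274, -1.104]
ft_force: [0.8, 0.2, 0.6]
grip_width: 0.005
```

>>> {"name": "step_arm", "arguments": {
  "increments": [0,0.17,0.55,0,0,0,0.8,0,0,0,0,0,0,0,0,0,0,0]
}}

```text
time: 5.15
position: [0.5544, 0.1963, 0.1412]
tool_rot: [1.103, 1.274, -1.104]
ft_force: [0.2, 0.4, -0.3]
grip_width: 0.002
```

```bash
python3 - <<'E'
from h import *
for i in range(3):
  im=ctrl.get_image("scene");print(ctrl.get_state()["ft_force"],ctrl.get_state()["position"])
cv2.imwrite("pics/s2.png",cv2.resize(im[150:290,260:420],None,fx=4,fy=4,interpolation=cv2.INTER_CUBIC)[:,:,::-1])
E
```

```text
[-0.0583  0.912  -0.4086] [0.5545 0.1965 0.1414]
[-0.2503  0.4213  0.7773] [0.5546 0.1967 0.1416]
[-0.6461 -0.8924 -0.0225] [0.5547 0.1967 0.1417]
```

View pics/s2.png

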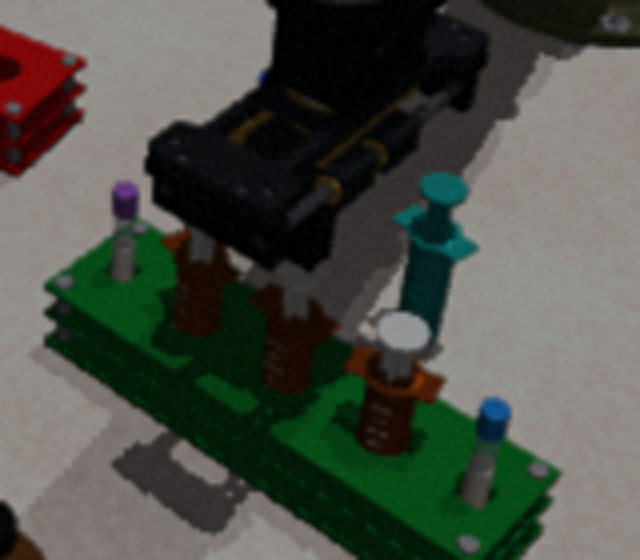

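The closed fingers sit just above the middle disc and the gripper body is clear of the neighbours. I'm starting the press in small steps.

>>> {"name": "step_arm", "arguments": {
  "increments": [0.3,0,0,0,0,0,0.3,0,0,0,0,0,0.2,0,0,0,0,0]
}}

```text
time: 5.68
position: [0.5546, 0.1966, 0.1332]
tool_rot: [1.103, 1.274, -1.103]
ft_force: [-0.5, 0.8, 0.3]
grip_width: 0.006
```

>>> {"name": "step_arm", "arguments": {
  "increments": [0.2,0,0,0,0,0,0.2,0,0,0,0,0]
}}

```text
time: 5.92
position: [0.5552, 0.1967, 0.13]
tool_rot: [1.104, 1.273, -1.102]
ft_force: [0.4, 0.5, 2.3]
grip_width: 0.006
```

>>> {"name": "step_arm", "arguments": {
  "increments": [0.2,0,0,0,0,0,0,0,0,0,0,0]
}}

```text
time: 6.18
position: [0.5547, 0.1966, 0.1276]
tool_rot: [1.103, 1.273, -1.103]
ft_force: [0.9, -0.5, 2.3]
grip_width: 0.005
```

>>> {"name": "step_arm", "arguments": {
  "increments": [0.15,0,0,0,0,0,0.1,0,0,0,0,0]
}}

```text
time: 6.42
position: [0.5548, 0.1966, 0.1251]
tool_rot: [1.103, 1.273, -1.103]
ft_force: [-0.4, 0.1, 2.8]
grip_width: 0.004
```

>>> {"name": "step_arm", "arguments": {
  "increments": [0.1,0,0,0,0,0,0.05,0,0,0,0,0]
}}

```text
time: 6.68
position: [0.5549, 0.1967, 0.1238]
tool_rot: [1.104, 1.273, -1.103]
ft_force: [-0.2, 0.3, 4.7]
grip_width: 0.001
```

>>> {"name": "step_arm", "arguments": {
  "increments": [0.1,0,0,0,0,0,0.05,0,0,0,0,0]
}}

```text
time: 6.92
position: [0.5552, 0.1968, 0.1227]
tool_rot: [1.104, 1.273, -1.102]
ft_force: [0.1, 0.4, 6.3]
grip_width: 0.004
```

>>> {"name": "step_arm", "arguments": {
  "increments": [0.0,0,0,0,0,0]
}}

```text
time: 7.05
position: [0.5552, 0.1967, 0.1227]
tool_rot: [1.104, 1.273, -1.102]
ft_force: [-0.1, 0.2, 6.4]
grip_width: 0.002
```

```bash
python3 - <<'E'
from h import *
for i in range(4):
  im=ctrl.get_image("top");s=ctrl.get_state();print(s["ft_force"],s["position"])
E
```

```text
[0.3436 0.4104 5.0435] [0.5552 0.1968 0.1227]
[0.0254 0.392  5.8694] [0.5552 0.1968 0.1227]
[-0.1513 -0.6582  6.1273] [0.5552 0.1968 0.1228]
[-0.3575 -0.4149  5.6366] [0.5552 0.1967 0.1228]
```

The middle syringe's force rises from about 2.4 to 6 N at around 11.5 mm of stroke, well before home, so this is the sticking one and I stop here. I'm retracting and going to the +y one.

>>> {"name": "step_arm", "arguments": {
  "increments": [-1.5,0,0,0,0,0,-1.5,0,0,0,0,0,0,0,-3.3,0,0,0,0,0,-3.3,0,0,0,0,0,0,0,0,0,0.9,0,0,0,0,0,0,0,0,0,0,0]
}}

```text
time: 8.12
position: [0.5451, 0.2601, 0.1421]
tool_rot: [1.103, 1.273, -1.106]
ft_force: [0.4, -0.9, -0.4]
grip_width: 0.006
```

```bash
python3 - <<'E'
from h import *
go([0.546,0.262,0.14],yaw=0.135)
im=ctrl.get_image("scene")
cv2.imwrite("pics/s3.png",cv2.resize(im[150:290,260:420],None,fx=4,fy=4,interpolation=cv2.INTER_CUBIC)[:,:,::-1])
E
```

```text
t 8.125 pos [0.5451 0.2601 0.1421] F [ 0.3687 -0.8996 -0.4457] grip 0.006267179836888464
tool axes cols [[-0.001, 0.99, 0.141], [-0.002, 0.141, -0.99], [-1.0, -0.002, 0.001]]
rot (tool) [0.006  0.0013 0.0016] shift cm in current axes [ 0.2139  0.1174 -0.1772] in target axes [ 0.2143  0.116  -0.1776]
```

View pics/s3.png

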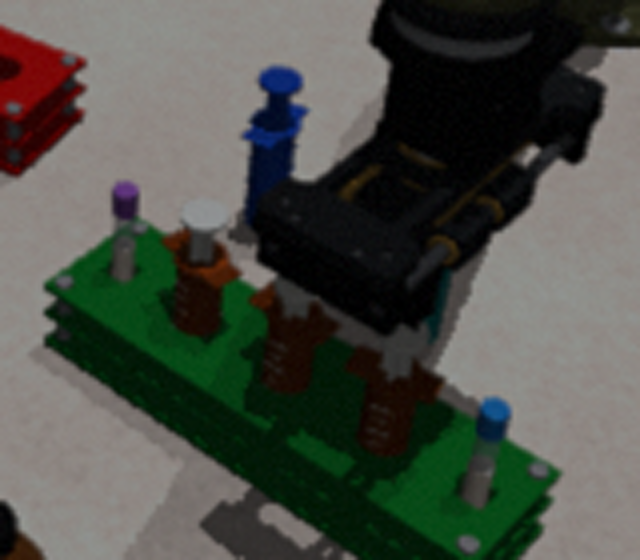

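>>> {"name": "step_arm", "arguments": {
  "increments": [0.4,0.1,-0.1,0,0,0,0.4,0,0,0,0,0,0,0,0,0,0,0]
}}

```text
time: 8.55
position: [0.5459, 0.2628, 0.1346]
tool_rot: [1.103, 1.274, -1.104]
ft_force: [0.7, -0.2, 0.3]
grip_width: 0.008
```

>>> {"name": "step_arm", "arguments": {
  "increments": [0.2,0,0,0,0,0,0.2,0,0,0,0,0]
}}

```text
time: 8.8
position: [0.5463, 0.2631, 0.1312]
tool_rot: [1.103, 1.273, -1.103]
ft_force: [0.1, -0.1, 2.5]
grip_width: 0.006
```

>>> {"name": "step_arm", "arguments": {
  "increments": [0.2,0,0,0,0,0,0.15,0,0,0,0,0]
}}

```text
time: 9.05
position: [0.5465, 0.2632, 0.1279]
tool_rot: [1.104, 1.273, -1.102]
ft_force: [0.4, 0.9, 1.8]
grip_width: 0.004
```

>>> {"name": "step_arm", "arguments": {
  "increments": [0.1,0,0,0,0,0,0.1,0,0,0,0,0]
}}

```text
time: 9.3
position: [0.5463, 0.2631, 0.1256]
tool_rot: [1.104, 1.273, -1.103]
ft_force: [0.2, 0.5, 2.7]
grip_width: 0.007
```

>>> {"name": "step_arm", "arguments": {
  "increments": [0.1,0,0,0,0,0,0.1,0,0,0,0,0]
}}

```text
time: 9.55
position: [0.5462, 0.2631, 0.1235]
tool_rot: [1.103, 1.273, -1.103]
ft_force: [0.4, 0.7, 3.1]
grip_width: 0.0
```

>>> {"name": "step_arm", "arguments": {
  "increments": [0.1,0,0,0,0,0,0.1,0,0,0,0,0]
}}

```text
time: 9.8
position: [0.5462, 0.263, 0.1215]
tool_rot: [1.103, 1.273, -1.103]
ft_force: [0.8, -1.5, 2.0]
grip_width: 0.006
```

>>> {"name": "step_arm", "arguments": {
  "increments": [0.1,0,0,0,0,0,0.1,0,0,0,0,0]
}}

```text
time: 10.05
position: [0.5462, 0.263, 0.1195]
tool_rot: [1.103, 1.273, -1.103]
ft_force: [-0.1, 0.5, 2.6]
grip_width: 0.006
```

>>> {"name": "step_arm", "arguments": {
  "increments": [0.1,0,0,0,0,0,0.1,0,0,0,0,0]
}}

```text
time: 10.3
position: [0.5462, 0.263, 0.1175]
tool_rot: [1.103, 1.273, -1.103]
ft_force: [-0.6, 0.4, 3.0]
grip_width: 0.005
```

>>> {"name": "step_arm", "arguments": {
  "increments": [0.1,0,0,0,0,0,0.1,0,0,0,0,0]
}}

```text
time: 10.55
position: [0.5461, 0.2631, 0.1155]
tool_rot: [1.103, 1.273, -1.103]
ft_force: [-0.4, 0.4, 2.4]
grip_width: 0.005
```

>>> {"name": "step_arm", "arguments": {
  "increments": [0.2,0,0,0,0,0,0.2,0,0,0,0,0]
}}

```text
time: 10.8
position: [0.5462, 0.263, 0.1115]
tool_rot: [1.103, 1.273, -1.103]
ft_force: [-0.8, -0.2, 2.6]
grip_width: 0.006
```

>>> {"name": "step_arm", "arguments": {
  "increments": [0.2,0,0,0,0,0,0.2,0,0,0,0,0]
}}

```text
time: 11.05
position: [0.5461, 0.263, 0.1074]
tool_rot: [1.103, 1.273, -1.103]
ft_force: [-0.1, -0.2, 3.5]
grip_width: 0.01
```

>>> {"name": "step_arm", "arguments": {
  "increments": [0.1,0,0,0,0,0,0.1,0,0,0,0,0]
}}

```text
time: 11.3
position: [0.5464, 0.2632, 0.1058]
tool_rot: [1.104, 1.273, -1.103]
ft_force: [0.1, 0.0, 4.2]
grip_width: 0.001
```

>>> {"name": "step_arm", "arguments": {
  "increments": [0.05,0,0,0,0,0,0,0,0,0,0,0]
}}

```text
time: 11.55
position: [0.5464, 0.2631, 0.1054]
tool_rot: [1.104, 1.273, -1.103]
ft_force: [0.2, 0.5, 6.0]
grip_width: 0.001
```

Seated at 28 mm or more, with the force rising only at the end. Now the -y one.

>>> {"name": "step_arm", "arguments": {
  "increments": [-2.5,0,0,0,0,0,-2.5,0,0,0,0,0,0,0,3.3,0,0,0,0,0,3.3,0,0,0,0,-0.1,3.3,0,0,0,0,-0.1,3.4,0,0,0,0,0,0,0,0,0,1.2,0,0,0,0,0,0,0,0,0,0,0]
}}

```text
time: 12.68
position: [0.5616, 0.1326, 0.1411]
tool_rot: [1.1, 1.277, -1.104]
ft_force: [0.7, 0.1, -0.4]
grip_width: 0.003
```

```bash
python3 - <<'E'
from h import *
go([0.5625,0.131,0.135],yaw=0.135)
im=ctrl.get_image("scene")
cv2.imwrite("pics/s4.png",cv2.resize(im[150:290,260:420],None,fx=4,fy=4,interpolation=cv2.INTER_CUBIC)[:,:,::-1])
E
```

```text
t 12.675 pos [0.5616 0.1326 0.1411] F [ 0.6501  0.0638 -0.3863] grip 0.003165447596495729
tool axes cols [[-0.003, 0.989, 0.145], [-0.001, 0.145, -0.989], [-1.0, -0.003, 0.0]]
rot (tool) [0.0104 0.0001 0.0034] shift cm in current axes [0.6092 0.0718 0.1696] in target axes [0.6094 0.0715 0.1689]
```

View pics/s4.png

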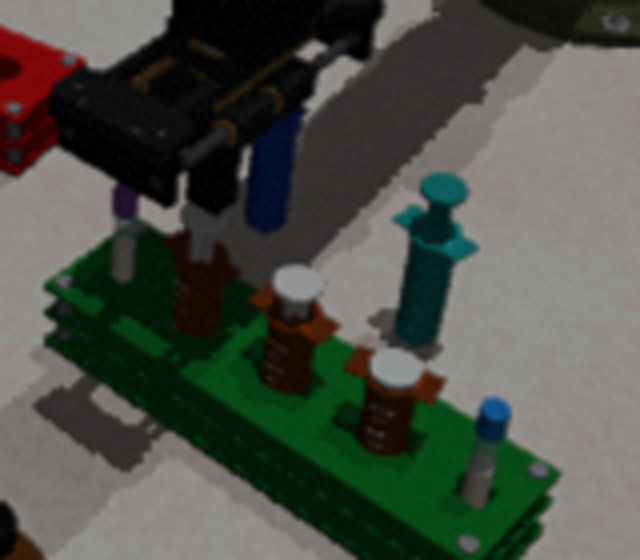

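The +y plunger is home, the middle one is partly in, and the fingers are above the -y disc.

>>> {"name": "step_arm", "arguments": {
  "increments": [0.4,0.05,0,0,0,0,0.2,0,0,0,0,0,0,0,0,0,0,0]
}}

```text
time: 13.1
position: [0.5635, 0.1313, 0.1369]
tool_rot: [1.103, 1.274, -1.103]
ft_force: [-0.0, 0.0, 0.6]
grip_width: 0.007
```

>>> {"name": "step_arm", "arguments": {
  "increments": [0.2,0,0,0,0,0,0.2,0,0,0,0,0]
}}

```text
time: 13.35
position: [0.5637, 0.1312, 0.1331]
tool_rot: [1.103, 1.273, -1.103]
ft_force: [-0.7, 0.5, -0.1]
grip_width: 0.006
```

>>> {"name": "step_arm", "arguments": {
  "increments": [0.2,0,0,0,0,0,0.15,0,0,0,0,0]
}}

```text
time: 13.6
position: [0.564, 0.1312, 0.1299]
tool_rot: [1.104, 1.273, -1.103]
ft_force: [-0.4, 0.4, 2.2]
grip_width: 0.007
```

>>> {"name": "step_arm", "arguments": {
  "increments": [0.1,0,0,0,0,0,0.1,0,0,0,0,0]
}}

```text
time: 13.85
position: [0.5638, 0.1312, 0.1277]
tool_rot: [1.104, 1.273, -1.103]
ft_force: [0.2, 0.2, 2.5]
grip_width: 0.003
```

>>> {"name": "step_arm", "arguments": {
  "increments": [0.1,0,0,0,0,0,0.1,0,0,0,0,0]
}}

```text
time: 14.1
position: [0.5637, 0.1312, 0.1256]
tool_rot: [1.103, 1.273, -1.103]
ft_force: [-0.6, 0.2, 2.2]
grip_width: 0.007
```

>>> {"name": "step_arm", "arguments": {
  "increments": [0.1,0,0,0,0,0,0.1,0,0,0,0,0]
}}

```text
time: 14.35
position: [0.5636, 0.1312, 0.1235]
tool_rot: [1.103, 1.273, -1.103]
ft_force: [-0.5, 0.5, 2.8]
grip_width: 0.006
```

>>> {"name": "step_arm", "arguments": {
  "increments": [0.1,0,0,0,0,0,0.1,0,0,0,0,0]
}}

```text
time: 14.6
position: [0.5636, 0.1312, 0.1215]
tool_rot: [1.103, 1.273, -1.103]
ft_force: [0.4, -0.0, 2.2]
grip_width: 0.012
```

>>> {"name": "step_arm", "arguments": {
  "increments": [0.1,0,0,0,0,0,0.1,0,0,0,0,0]
}}

```text
time: 14.85
position: [0.5636, 0.1312, 0.1195]
tool_rot: [1.103, 1.273, -1.103]
ft_force: [0.4, -0.3, 2.0]
grip_width: 0.004
```

>>> {"name": "step_arm", "arguments": {
  "increments": [0.1,0,0,0,0,0,0.1,0,0,0,0,0]
}}

```text
time: 15.1
position: [0.5636, 0.1312, 0.1175]
tool_rot: [1.103, 1.273, -1.103]
ft_force: [0.9, 0.6, 1.6]
grip_width: 0.007
```

>>> {"name": "step_arm", "arguments": {
  "increments": [0.1,0,0,0,0,0,0.1,0,0,0,0,0]
}}

```text
time: 15.35
position: [0.5636, 0.1312, 0.1155]
tool_rot: [1.103, 1.273, -1.103]
ft_force: [0.6, 0.6, 2.0]
grip_width: 0.005
```

>>> {"name": "step_arm", "arguments": {
  "increments": [0.1,0,0,0,0,0,0.1,0,0,0,0,0]
}}

```text
time: 15.6
position: [0.5636, 0.1312, 0.1135]
tool_rot: [1.103, 1.273, -1.103]
ft_force: [-0.2, 0.5, 2.3]
grip_width: 0.005
```

>>> {"name": "step_arm", "arguments": {
  "increments": [0.2,0,0,0,0,0,0.2,0,0,0,0,0]
}}

```text
time: 15.85
position: [0.5636, 0.1311, 0.1094]
tool_rot: [1.103, 1.273, -1.103]
ft_force: [0.5, -0.3, 2.3]
grip_width: 0.005
```

>>> {"name": "step_arm", "arguments": {
  "increments": [0.15,0,0,0,0,0,0.15,0,0,0,0,0]
}}

```text
time: 16.1
position: [0.5636, 0.1312, 0.1064]
tool_rot: [1.103, 1.273, -1.103]
ft_force: [0.5, 0.4, 2.2]
grip_width: 0.007
```

>>> {"name": "step_arm", "arguments": {
  "increments": [0.1,0,0,0,0,0,0,0,0,0,0,0]
}}

```text
time: 16.35
position: [0.5637, 0.1312, 0.1057]
tool_rot: [1.103, 1.273, -1.103]
ft_force: [-0.0, -0.2, 2.9]
grip_width: 0.006
```

>>> {"name": "step_arm", "arguments": {
  "increments": [0.1,0,0,0,0,0,0,0,0,0,0,0]
}}

```text
time: 16.6
position: [0.5639, 0.1313, 0.1049]
tool_rot: [1.104, 1.273, -1.103]
ft_force: [0.3, 0.7, 5.1]
grip_width: 0.006
```

Both good ones are home. I'm rising to look at the middle syringe with the wrist camera.

>>> {"name": "step_arm", "arguments": {
  "increments": [-3,0,0,0,0,0,-4,0,0,0,0,0,-4,0,0,0,0,0,-4,0,0,0,0,0,0,0,0,0,0,0,0,0,0,0,0,0],
  "fingers": 70
}}

```text
time: 17.35
position: [0.5629, 0.1311, 0.2532]
tool_rot: [1.102, 1.275, -1.105]
ft_force: [-0.2, -0.8, -0.2]
grip_width: 0.603
```

```bash
python3 - <<'E'
from h import *
obs=[]
def grab(cam,fn):
    p=ctrl.camera_params(cam);im=ctrl.get_image(cam);cv2.imwrite(fn,im[:,:,::-1]);return p,im
for cam in("wrist","scene","top"):
    p,im=grab(cam,f"pics/b_{cam}.png");print(cam,"expect S2 disc",px(p,[.5547,.197,.124]),px(p,[.546,.262,.106]),px(p,[.563,.131,.106]))
    for d in ctrl.silhouettes(cam,"thumb_1"):
        v,u=np.nonzero(d["pixels"]);print(round(d["score"],2),u.mean(),v.mean(),d["pixels"].sum())
    for d in ctrl.spot_point(cam,"syringe_2"):
        w=c2w(p,d["xyz"]);print("syr",round(d["score"],2),w,px(p,w))
E
```

```text
wrist expect S2 disc [255.6657 128.0172] [256.4213  61.1234] [254.4187 185.4988]
0.95 254.3685393258427 185.38202247191012 445
0.85 255.9678899082569 62.11009174311926 654
0.84 254.61888111888112 128.62062937062936 572
0.81 138.37362637362637 112.81475667189953 637
0.68 135.6231884057971 231.3695652173913 414
0.66 254.9338061465721 185.13238770685578 423
syr 0.94 [0.5607 0.1279 0.0128] [252.6543 171.018 ]
syr 0.92 [0.5438 0.2607 0.0087] [254.2398  74.1203]
syr 0.72 [ 0.4321  0.0626 -0.0022] [167.6135 197.3034]
syr 0.66 [ 0.4317  0.1978 -0.0004] [171.4532 109.6903]
syr 0.64 [0.5558 0.1944 0.0073] [255.7984 125.0559]
scene expect S2 disc [334.5476 220.1331] [358.9683 241.146 ] [310.2629 211.9486]
0.66 370.632183908046 196.816091954023 87
0.59 358.77669902912623 241.58252427184465 103
0.58 330.06779661016947 169.66101694915255 59
0.47 310.14285714285717 212.16483516483515 91
0.33 359.1111111111111 241.66666666666666 90
syr 0.91 [0.5676 0.1286 0.0077] [305.7504 242.3237]
syr 0.9 [0.547  0.2591 0.0111] [352.0448 270.0529]
syr 0.81 [0.5538 0.1993 0.009 ] [330.7331 256.4586]
syr 0.8 [0.43   0.0593 0.0011] [325.8521 206.1308]
syr 0.69 [0.4355 0.1918 0.0007] [362.0667 234.568 ]
top expect S2 disc [172.7589 215.5885] [147.1229 221.8698] [202.0912 212.0236]
0.66 232.23232323232324 265.1515151515151 99
syr 0.72 [ 0.4359  0.0642 -0.0015] [234.9598 266.245 ]
syr 0.4 [0.5636 0.1299 0.0055] [208.2366 218.5411]
```

View pics/b_wrist.png

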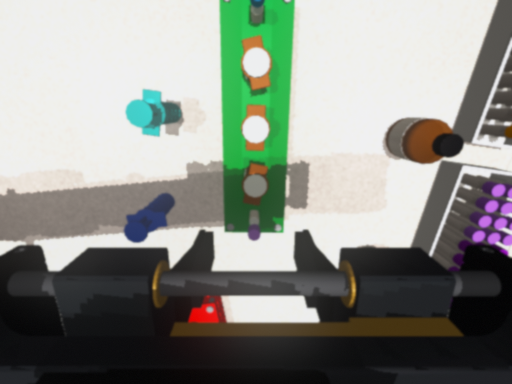

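The discs are within 1 px of prediction: the middle syringe is at about (0.554, 0.1965), with its flange running along the rack. Next I look at the red rack from above.

>>> {"name": "step_arm", "arguments": {
  "increments": [0,-1.4,4.75,0,0,0,0,-1.4,4.75,0,0,0,0,-1.4,4.75,0,0,0,0,-1.4,4.75,0,0,0,0,-1.4,4.75,0,0,0,0,-1.4,4.75,0,0,0,0,-1.4,4.75,0,0,0,0,-1.4,4.75,0,0,0,0,0,0,0,0,0,0,0,0,0,0,0]
}}

```text
time: 19.05
position: [0.5072, -0.2602, 0.2544]
tool_rot: [1.104, 1.274, -1.103]
ft_force: [-0.5, 1.0, -0.1]
grip_width: 0.698
```

```bash
python3 - <<'E'
from h import *
p=ctrl.camera_params("wrist");im=ctrl.get_image("wrist");cv2.imwrite("pics/r_wrist.png",im[:,:,::-1])
import pickle;pickle.dump(p,open("r_p.pkl","wb"))
print(ctrl.get_state()["position"],ctrl.get_state()["qd"])
for n in("red_rack","red_place_1"):
    for d in ctrl.spot_point("wrist",n):
        w=c2w(p,d["xyz"]);print(n,round(d["score"],2),w,px(p,w))
E
```

```text
[ 0.5075 -0.2594  0.2544] [-0.0152 -0.0028 -0.0089  0.001   0.0036  0.0013  0.0029]
red_rack 0.67 [ 0.5137 -0.1722  0.0006] [267.1841 108.9112]
red_place_1 0.89 [ 0.5247 -0.2023  0.0074] [271.6042 131.5012]
red_place_1 0.56 [ 0.4999 -0.1397  0.0054] [261.2571  83.14  ]
```

View pics/r_wrist.png

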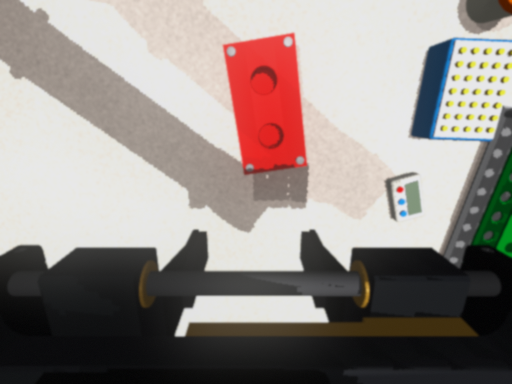

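```bash
python3 - <<'E'
from h import *
import pickle
p=pickle.load(open("r_p.pkl","rb"))
im=cv2.imread("pics/r_wrist.png")
sub=im[20:190,200:330]
cv2.imwrite("pics/r_crop.png",cv2.resize(sub,None,fx=4,fy=3.5,interpolation=cv2.INTER_CUBIC))
hsv=cv2.cvtColor(im,cv2.COLOR_BGR2HSV)
red=((hsv[...,1]>150)&((hsv[...,0]<8)|(hsv[...,0]>172))&(hsv[...,2]>60)).astype(np.uint8)
red[:,330:]=0;red[200:]=0
cs,_=cv2.findContours(red,cv2.RETR_EXTERNAL,cv2.CHAIN_APPROX_NONE)
c=max(cs,key=cv2.contourArea);full=np.zeros_like(red);cv2.drawContours(full,[c],-1,1,-1)
notred=full&(1-red)
n,l,st,ce=cv2.connectedComponentsWithStats(notred)
for i in range(1,n):
    if st[i,4]>5: print(ce[i],st[i],im[l==i].mean(0),ray(p,ce[i],.052))
g=cv2.cvtColor(im,cv2.COLOR_BGR2GRAY)
# mouth prediction for coarse pose
for yaw,cx,cy in((.32,.512,-.172),):
    for yy in(-.034,.034):
        X=np.array([cx-yy*np.sin(yaw),cy+yy*np.cos(yaw),.052]);print(X,px(p,X))
E
```

```text
[230.6596  50.9043] [226  46  10  11  94] [153.5957 153.383  199.6489] [ 0.4576 -0.1139  0.052 ]
[299.7656 159.9531] [296 156   9   9  64] [134.8906 134.7188 180.5938] [ 0.5649 -0.2309  0.052 ]
[ 0.5227 -0.2043  0.052 ] [271.9523 135.2452]
[ 0.5013 -0.1397  0.052 ] [263.3776  79.7109]
```

View pics/r_crop.png

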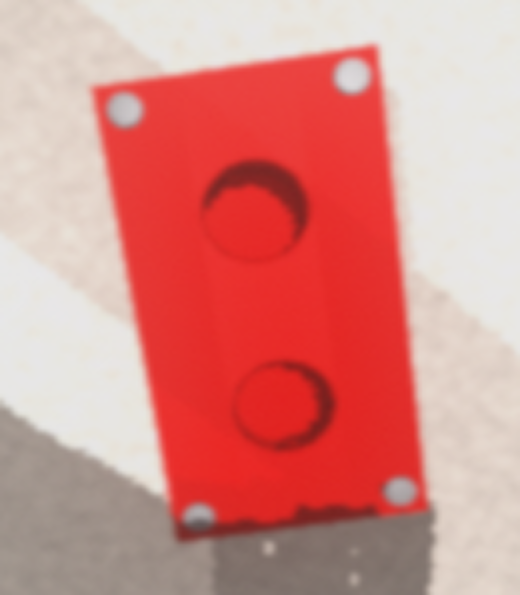

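```bash
python3 - <<'E'
from h import *
import pickle
from scipy.optimize import least_squares
p=pickle.load(open("r_p.pkl","rb"))
f=lambda x,y:(200+(x+.5)/4-.5,20+(y+.5)/3.5-.5)
S=[ray(p,f(*q),.053) for q in((125,110),(352,76),(199,517),(400,491))]
H=[ray(p,f(*q),.052) for q in((255.5,211),(284.5,404.5))]
print(np.array(S),np.mean(S,0));print(np.array(H),np.mean(H,0),np.linalg.norm(H[0]-H[1]))
d=H[0]-H[1];print("yaw",np.arctan2(-d[0],d[1]));
d=(S[0]+S[1]-S[2]-S[3]);print("yaw",np.arctan2(-d[0],d[1]))
C=[ray(p,f(*q),.052) for q in((93,88),(377,45),(429,510))]
print(np.array(C),np.linalg.norm(C[0]-C[1]),np.linalg.norm(C[1]-C[2]),(C[0]+C[2])/2)
# same top view: corners in top0/scene0
E
```

```text
[[ 0.458  -0.1142  0.053 ]
 [ 0.5232 -0.0944  0.053 ]
 [ 0.4994 -0.2504  0.053 ]
 [ 0.5645 -0.2308  0.053 ]] [ 0.5113 -0.1724  0.053 ]
[[ 0.5015 -0.1399  0.052 ]
 [ 0.5211 -0.2045  0.052 ]] [ 0.5113 -0.1722  0.052 ] 0.06743529876046467
yaw 0.29556717113429615
yaw 0.2945169160628922
[[ 0.4477 -0.1087  0.052 ]
 [ 0.5289 -0.084   0.052 ]
 [ 0.5758 -0.2368  0.052 ]] 0.08488415385626033 0.159831709790766 [ 0.5118 -0.1727  0.052 ]
```

Red rack centre is (0.5114, -0.1724) with yaw 0.295. The hole pair, the screws and the corners agree within 0.6 mm. Place 2 is at (0.5015, -0.1399). Back to above the middle syringe.

>>> {"name": "step_arm", "arguments": {
  "increments": [0,1.35,-5.57,0,0,0,0,1.35,-5.57,0,0,0,0,1.35,-5.57,0,0,0,0,1.35,-5.57,0,0,0,0,1.35,-5.57,0,0,0,0,1.35,-5.57,0,0,0,0,1.35,-5.57,0,0,0,0,1.35,-5.57,0,0,0,0,0,0,0,0,0,0,0,0,0,0,0]
}}

```text
time: 20.45
position: [0.5499, 0.1958, 0.2544]
tool_rot: [1.101, 1.274, -1.103]
ft_force: [-0.1, -0.3, -0.6]
grip_width: 0.704
```

```bash
python3 - <<'E'
from h import *
go([0.554,0.1965,0.062],yaw=0.135)
E
```

```text
t 20.45 pos [0.5499 0.1958 0.2544] F [-0.052  -0.3147 -0.5709] grip 0.7039216107049868
tool axes cols [[-0.0, 0.99, 0.144], [-0.001, 0.144, -0.99], [-1.0, -0.0, 0.001]]
rot (tool) [0.0097 0.0009 0.0003] shift cm in current axes [19.2404  0.4201 -0.0252] in target axes [19.2405  0.4138 -0.0117]
```

>>> {"name": "step_arm", "arguments": {
  "increments": [4,0.2,0,0,0,0,4,0,0,0,0,0,2,0,0,0,0,0,0,0,0,0,0,0]
}}

```text
time: 20.95
position: [0.5513, 0.1937, 0.1533]
tool_rot: [1.102, 1.273, -1.108]
ft_force: [-0.3, 1.3, 0.7]
grip_width: 0.701
```

```bash
python3 - <<'E'
from h import *
go([0.554,0.1965,0.062],yaw=0.135)
E
```

```text
t 20.95 pos [0.5513 0.1937 0.1533] F [-0.2507  1.3367  0.6778] grip 0.7010520081839672
tool axes cols [[-0.003, 0.99, 0.14], [-0.002, 0.14, -0.99], [-1.0, -0.003, 0.001]]
rot (tool) [0.0057 0.0013 0.003 ] shift cm in current axes [ 9.1238  0.3356 -0.2533] in target axes [ 9.1251  0.3068 -0.2428]
```

>>> {"name": "step_arm", "arguments": {
  "increments": [1,0.1,0,0,0,0,0,0,0,0,0,0,0,0,0,0,0,0]
}}

```text
time: 21.32
position: [0.5537, 0.196, 0.1453]
tool_rot: [1.104, 1.273, -1.102]
ft_force: [0.9, 1.0, 0.3]
grip_width: 0.702
```

```bash
python3 - <<'E'
from h import *
go([0.554,0.1965,0.062],yaw=0.135)
E
```

```text
t 21.325 pos [0.5537 0.196  0.1453] F [0.876  0.9767 0.2806] grip 0.7021430977556338
tool axes cols [[0.001, 0.99, 0.142], [0.001, 0.142, -0.99], [-1.0, 0.001, -0.0]]
rot (tool) [ 0.0079 -0.0004 -0.0012] shift cm in current axes [ 8.3306  0.0269 -0.0374] in target axes [ 8.3305  0.0362 -0.0411]
```

>>> {"name": "step_arm", "arguments": {
  "increments": [2,0,0,0.007,0,0,2,0.02,-0.03,0,0,0,1.5,0,0,0,0,0,1.5,0,0,0,0,0,1.2,0,0,0,0,0,0,0,0,0,0,0,0,0,0,0,0,0]
}}

```text
time: 22.2
position: [0.5539, 0.1964, 0.063]
tool_rot: [1.109, 1.27, -1.108]
ft_force: [-0.2, -0.5, 0.4]
grip_width: 0.696
```

```bash
python3 - <<'E'
from h import *
go([0.554,0.1965,0.062],yaw=0.135)
im=ctrl.get_image("scene")
cv2.imwrite("pics/s5.png",cv2.resize(im[150:290,260:420],None,fx=4,fy=4,interpolation=cv2.INTER_CUBIC)[:,:,::-1])
im=ctrl.get_image("wrist")
cv2.imwrite("pics/w5.png",im[:,:,::-1])
E
```

```text
t 22.2 pos [0.5539 0.1964 0.063 ] F [-0.2348 -0.4943  0.3612] grip 0.6963097549374578
tool axes cols [[0.001, 0.991, 0.136], [0.0, 0.136, -0.991], [-1.0, 0.001, -0.0]]
rot (tool) [ 0.0009 -0.0003 -0.0009] shift cm in current axes [ 0.1043  0.0129 -0.0079] in target axes [ 0.1043  0.013  -0.008 ]
```

View pics/s5.png

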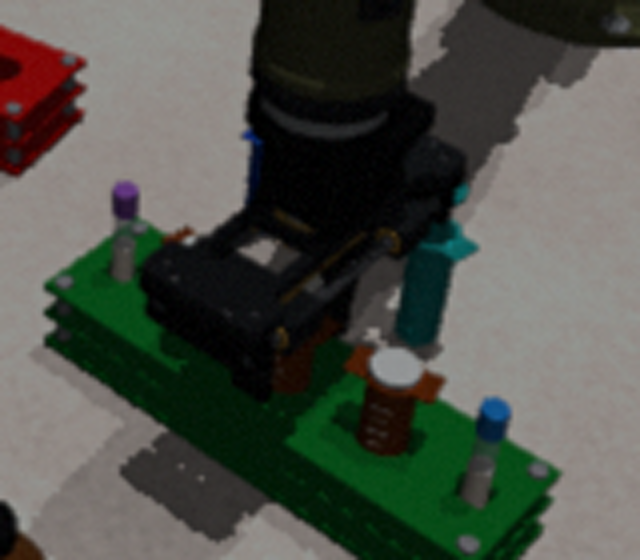

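View pics/w5.png

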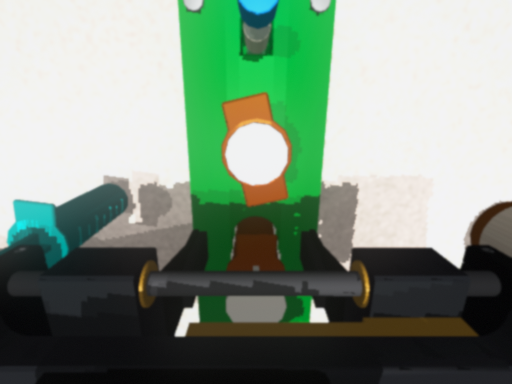

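The fingers straddle the amber barrel below the flange and the turquoise look-alike is clear. Gripping.

>>> {"name": "step_arm", "arguments": {
  "increments": [0,0,0,0,0,0,0,0,0,0,0,0,0,0,0,0,0,0,0,0,0,0,0,0,0,0,0,0,0,0],
  "fingers": 0,
  "force": 20
}}

```text
time: 22.92
position: [0.5535, 0.1963, 0.0626]
tool_rot: [1.109, 1.27, -1.108]
ft_force: [0.6, -0.0, -0.0]
grip_width: 0.353
```

>>> {"name": "step_arm", "arguments": {
  "increments": [0,0,0,0,0,0,0,0,0,0,0,0]
}}

```text
time: 23.18
position: [0.5535, 0.1963, 0.0626]
tool_rot: [1.109, 1.27, -1.108]
ft_force: [-0.7, 0.3, -0.2]
grip_width: 0.355
```

>>> {"name": "step_arm", "arguments": {
  "increments": [-0.5,0,0,0,0,0,-0.5,0,0,0,0,0,-0.5,0,0,0,0,0]
}}

```text
time: 23.55
position: [0.5535, 0.1963, 0.078]
tool_rot: [1.109, 1.27, -1.108]
ft_force: [-0.1, -0.6, -1.4]
grip_width: 0.351
```

```bash
python3 - <<'E'
from h import *
go([0.554,0.1965,0.062],yaw=0.135)
im=ctrl.get_image("scene")
cv2.imwrite("pics/s6.png",cv2.resize(im[150:290,260:420],None,fx=4,fy=4,interpolation=cv2.INTER_CUBIC)[:,:,::-1])
E
```

```text
t 23.55 pos [0.5535 0.1963 0.078 ] F [-0.1069 -0.5853 -1.3744] grip 0.35064897021408964
tool axes cols [[0.0, 0.991, 0.136], [0.0, 0.136, -0.991], [-1.0, 0.0, -0.0]]
rot (tool) [ 0.001  -0.0001 -0.0002] shift cm in current axes [ 1.5975  0.0546 -0.017 ] in target axes [ 1.5975  0.0548 -0.0172]
```

View pics/s6.png

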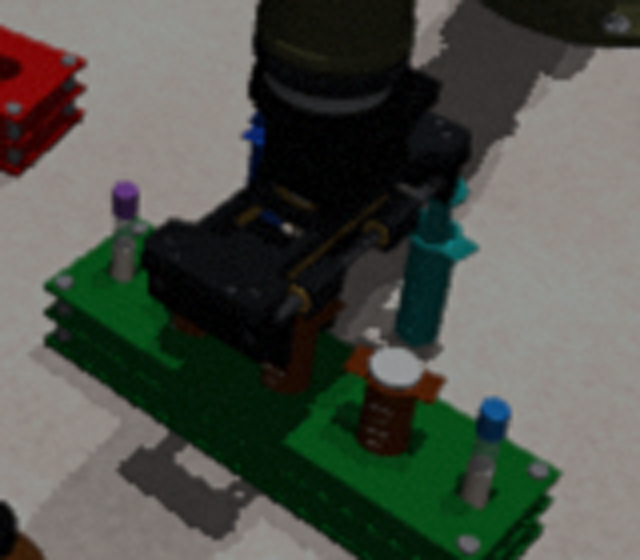

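It's held, at about 1 N of weight. I'm lifting it above the tubes.

>>> {"name": "step_arm", "arguments": {
  "increments": [-2,0,0,0,0,0,-2.5,0,0,0,0,0,-2.5,0,0,0,0,0,-2.5,0,0,0,0,0,-2.5,0,0,0,0,0,0,0,0,0,0,0]
}}

```text
time: 24.35
position: [0.5548, 0.1967, 0.1998]
tool_rot: [1.112, 1.269, -1.105]
ft_force: [-0.5, -0.7, -1.9]
grip_width: 0.351
```

```bash
python3 - <<'E'
from h import *
go([0.5015,-0.1399,0.19],yaw=0.135)
im=ctrl.get_image("scene")
cv2.imwrite("pics/s7.png",cv2.resize(im[100:300,230:430],None,fx=3,fy=3,interpolation=cv2.INTER_CUBIC)[:,:,::-1])
E
```

```text
t 24.35 pos [0.5548 0.1967 0.1998] F [-0.5353 -0.7323 -1.9112] grip 0.3508762602964966
tool axes cols [[0.004, 0.991, 0.135], [0.002, 0.135, -0.991], [-1.0, 0.004, -0.002]]
rot (tool) [ 0.0009 -0.0015 -0.0044] shift cm in current axes [ 0.8833 -9.8478 32.628 ] in target axes [ 0.977  -9.8142 32.6354]
```

View pics/s7.png

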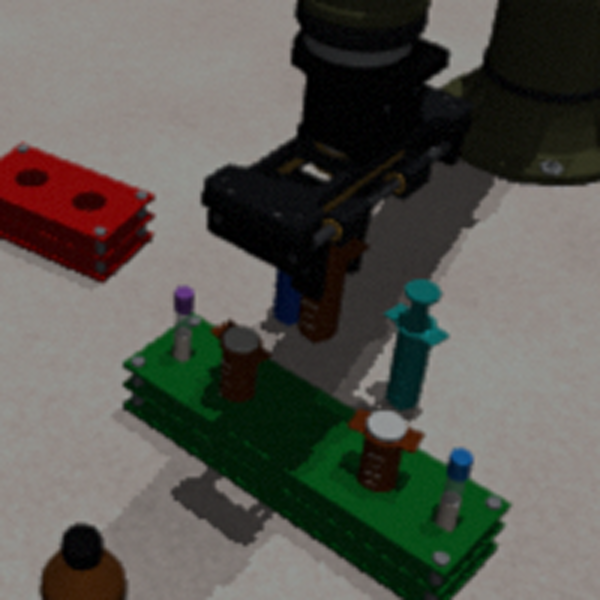

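>>> {"name": "step_arm", "arguments": {
  "increments": [0,-0.6,2.0,0,0,0,0,-1.2,4.0,0,0,0,0,-1.2,4.0,0,0,0,0,-1.2,4.0,0,0,0,0,-1.2,4.0,0,0,0,0,-1.2,4.0,0,0,0,0,-1.2,4.0,0,0,0,0,-1.2,4.0,0,0,0,0,-0.8,2.6,0,0,0,0,0,0,0,0,0,0,0,0,0,0,0,0,0,0,0,0,0]
}}

```text
time: 25.9
position: [0.5004, -0.1388, 0.1971]
tool_rot: [1.107, 1.272, -1.107]
ft_force: [0.3, 0.4, -1.1]
grip_width: 0.354
```

```bash
python3 - <<'E'
from h import *
go([0.5015,-0.1399,0.062],yaw=0.135)
p=ctrl.camera_params("wrist");im=ctrl.get_image("wrist");cv2.imwrite("pics/w8.png",im[:,:,::-1])
s=ctrl.get_image("scene");q=ctrl.camera_params("scene")
cv2.imwrite("pics/s8.png",cv2.resize(s[60:230,170:340],None,fx=3.5,fy=3.5,interpolation=cv2.INTER_CUBIC)[:,:,::-1])
E
```

```text
t 25.9 pos [ 0.5004 -0.1388  0.1971] F [ 0.3186  0.4272 -1.127 ] grip 0.3535209445958459
tool axes cols [[-0.001, 0.991, 0.137], [0.0, 0.137, -0.991], [-1.0, -0.001, -0.001]]
rot (tool) [ 0.0029 -0.0006  0.0007] shift cm in current axes [13.5071  0.1024  0.1308] in target axes [13.5072  0.0934  0.1229]
```

View pics/w8.png

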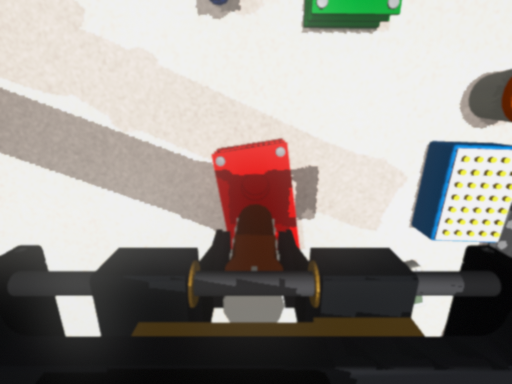

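View pics/s8.png

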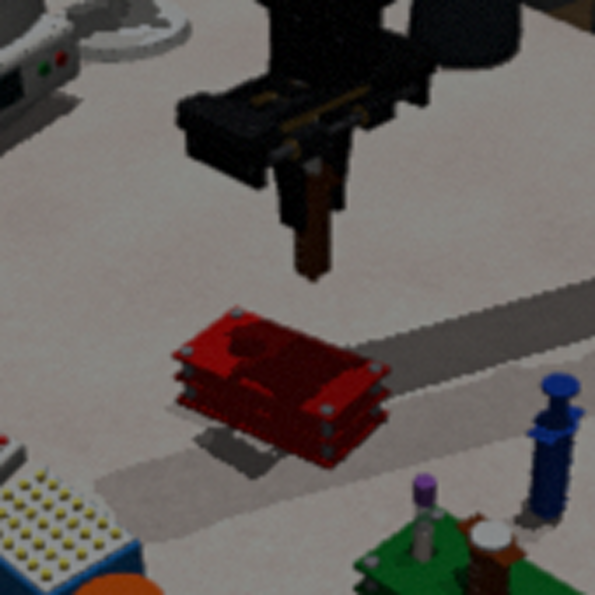

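>>> {"name": "step_arm", "arguments": {
  "increments": [2,0.1,0.1,0,0,0,3,0,0,0,0,0,2,0,0,0,0,0,0.8,0,0,0,0,0,0,0,0,0,0,0,0,0,0,0,0,0]
}}

```text
time: 26.75
position: [0.5024, -0.1409, 0.1205]
tool_rot: [1.109, 1.269, -1.107]
ft_force: [-0.6, -0.2, -0.5]
grip_width: 0.354
```

```bash
python3 - <<'E'
from h import *
go([0.5015,-0.1399,0.062],yaw=0.135)
p=ctrl.camera_params("wrist");im=ctrl.get_image("wrist");
for X in ([.458,-.1142,.053],[.5232,-.0944,.053]): print("screw exp",px(p,X))
cv2.imwrite("pics/w9.png",cv2.resize(im[90:270,180:330],None,fx=4,fy=3.2,interpolation=cv2.INTER_CUBIC)[:,:,::-1])
s=ctrl.get_image("scene");q=ctrl.camera_params("scene")
a=np.array([px(q,[.5015,-.1399,z]) for z in(.052,.062,.16)]);print(a)
s=s.copy()
cv2.imwrite("pics/s9.png",cv2.resize(s[90:210,210:310],None,fx=5,fy=5,interpolation=cv2.INTER_CUBIC)[:,:,::-1])
t=ctrl.get_image("top");cv2.imwrite("pics/t9.png",cv2.resize(t[190:280,280:380],None,fx=5,fy=5,interpolation=cv2.INTER_CUBIC)[:,:,::-1])
E
```

```text
t 26.75 pos [ 0.5024 -0.1409  0.1205] F [-0.5629 -0.1862 -0.5309] grip 0.3538947231025452
tool axes cols [[0.002, 0.991, 0.136], [-0.0, 0.136, -0.991], [-1.0, 0.002, 0.0]]
rot (tool) [ 0.0012  0.0003 -0.0017] shift cm in current axes [ 5.8501 -0.0906 -0.1113] in target axes [ 5.8503 -0.0808 -0.1095]
screw exp [206.9566 173.0828]
screw exp [285.7536 160.6726]
[[259.2214 166.8097]
 [259.164  163.9287]
 [258.5667 133.9707]]
```

View pics/w9.png

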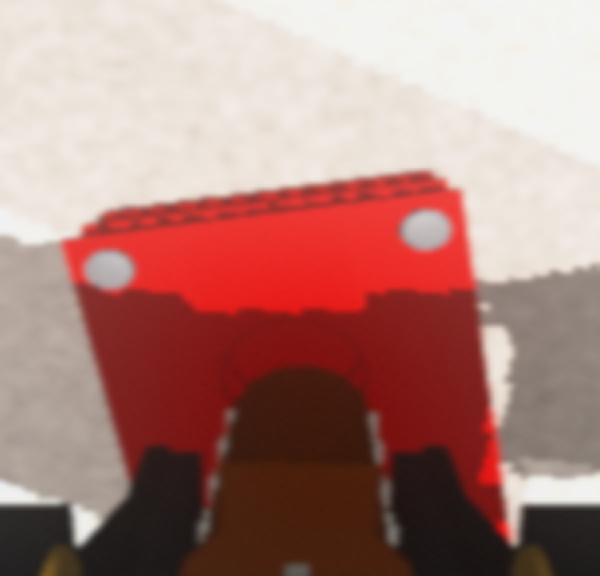

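View pics/s9.png

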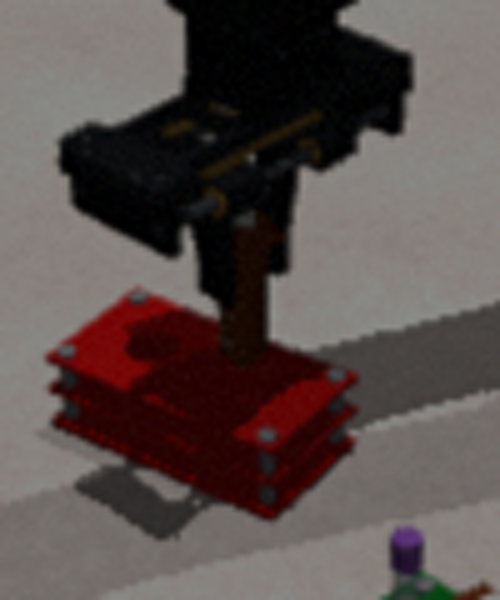

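The screws reproject within 1 px and the hole rim is visible just behind the barrel. Fine correction, then lower.

>>> {"name": "step_arm", "arguments": {
  "increments": [0.2,-0.05,-0.07,0,0,0,0,0,0,0,0,0]
}}

```text
time: 27.15
position: [0.5009, -0.1401, 0.1175]
tool_rot: [1.108, 1.271, -1.108]
ft_force: [-0.2, 0.1, -0.7]
grip_width: 0.354
```

>>> {"name": "step_arm", "arguments": {
  "increments": [0,0,0,0,0,0]
}}

```text
time: 27.28
position: [0.5011, -0.1402, 0.1176]
tool_rot: [1.108, 1.27, -1.108]
ft_force: [-0.4, -0.4, -1.0]
grip_width: 0.359
```

```bash
python3 - <<'E'
from h import *
go([0.5015,-0.1399,0.062],yaw=0.135)
E
```

```text
t 27.275 pos [ 0.5011 -0.1402  0.1176] F [-0.4025 -0.391  -0.9888] grip 0.3591002537874459
tool axes cols [[0.0, 0.991, 0.136], [0.0, 0.136, -0.991], [-1.0, 0.0, -0.0]]
rot (tool) [ 0.001  -0.0001 -0.    ] shift cm in current axes [ 5.5562  0.0471 -0.0228] in target axes [ 5.5562  0.0473 -0.0233]
```

>>> {"name": "step_arm", "arguments": {
  "increments": [0.5,0.04,-0.02,0,0,0,0.5,0,0,0,0,0,0.5,0,0,0,0,0,0,0,0,0,0,0]
}}

```text
time: 27.78
position: [0.501, -0.1399, 0.1019]
tool_rot: [1.108, 1.271, -1.109]
ft_force: [0.6, -0.9, -1.0]
grip_width: 0.356
```

>>> {"name": "step_arm", "arguments": {
  "increments": [0.3,0,0,0,0,0,0.3,0,0,0,0,0]
}}

```text
time: 28.02
position: [0.5016, -0.14, 0.0965]
tool_rot: [1.109, 1.27, -1.108]
ft_force: [-0.4, 0.4, -1.4]
grip_width: 0.353
```

>>> {"name": "step_arm", "arguments": {
  "increments": [0.3,0,0,0,0,0,0.2,0,0,0,0,0]
}}

```text
time: 28.28
position: [0.5014, -0.1399, 0.0913]
tool_rot: [1.108, 1.271, -1.108]
ft_force: [0.0, 0.3, -1.0]
grip_width: 0.355
```

It's through the upper plate with no contact force. Continuing.

>>> {"name": "step_arm", "arguments": {
  "increments": [0.4,0,0,0,0,0,0.4,0,0,0,0,0,0.4,0,0,0,0,0]
}}

```text
time: 28.65
position: [0.5014, -0.14, 0.0792]
tool_rot: [1.108, 1.271, -1.108]
ft_force: [-0.0, -0.3, -0.9]
grip_width: 0.358
```

>>> {"name": "step_arm", "arguments": {
  "increments": [0.3,0,0,0,0,0,0.3,0,0,0,0,0]
}}

```text
time: 28.9
position: [0.5015, -0.14, 0.0733]
tool_rot: [1.108, 1.27, -1.108]
ft_force: [-0.7, 1.3, -1.7]
grip_width: 0.353
```

>>> {"name": "step_arm", "arguments": {
  "increments": [0.3,0,0,0,0,0,0.3,0,0,0,0,0]
}}

```text
time: 29.15
position: [0.5015, -0.1399, 0.0674]
tool_rot: [1.109, 1.27, -1.108]
ft_force: [0.2, -0.4, -0.7]
grip_width: 0.354
```

>>> {"name": "step_arm", "arguments": {
  "increments": [0.2,0,0,0,0,0,0,0,0,0,0,0]
}}

```text
time: 29.4
position: [0.5013, -0.1399, 0.0654]
tool_rot: [1.108, 1.271, -1.109]
ft_force: [0.8, 0.2, -0.2]
grip_width: 0.355
```

>>> {"name": "step_arm", "arguments": {
  "increments": [0.2,0,0,0,0,0,0,0,0,0,0,0]
}}

```text
time: 29.65
position: [0.5014, -0.14, 0.0634]
tool_rot: [1.108, 1.271, -1.109]
ft_force: [-0.6, 0.3, -1.8]
grip_width: 0.354
```

>>> {"name": "step_arm", "arguments": {
  "increments": [0.1,0,0,0,0,0,0,0,0,0,0,0]
}}

```text
time: 29.9
position: [0.5016, -0.14, 0.0627]
tool_rot: [1.109, 1.27, -1.108]
ft_force: [-0.5, 0.0, -0.3]
grip_width: 0.355
```

It's at the same height as when gripped, so it's on the floor. Opening the fingers.

>>> {"name": "step_arm", "arguments": {
  "increments": [0.03,0,0,0,0,0,0,0,0,0,0,0,0,0,0,0,0,0,0,0,0,0,0,0],
  "fingers": 65
}}

```text
time: 30.4
position: [0.5015, -0.14, 0.0623]
tool_rot: [1.109, 1.27, -1.108]
ft_force: [1.1, -0.4, 0.5]
grip_width: 0.632
```

```bash
python3 - <<'E'
from h import *
go([0.5015,-0.1399,0.062],yaw=0.135)
im=ctrl.get_image("wrist");cv2.imwrite("pics/w10.png",im[:,:,::-1])
s=ctrl.get_image("scene")
cv2.imwrite("pics/s10.png",cv2.resize(s[90:210,210:310],None,fx=5,fy=5,interpolation=cv2.INTER_CUBIC)[:,:,::-1])
E
```

```text
t 30.4 pos [ 0.5015 -0.14    0.0623] F [ 1.1114 -0.3539  0.4717] grip 0.6316766690179012
tool axes cols [[0.0, 0.991, 0.136], [0.0, 0.136, -0.991], [-1.0, 0.0, -0.0]]
rot (tool) [ 0.001  -0.     -0.0001] shift cm in current axes [ 0.0296  0.0018 -0.007 ] in target axes [ 0.0296  0.0018 -0.007 ]
```

View pics/s10.png

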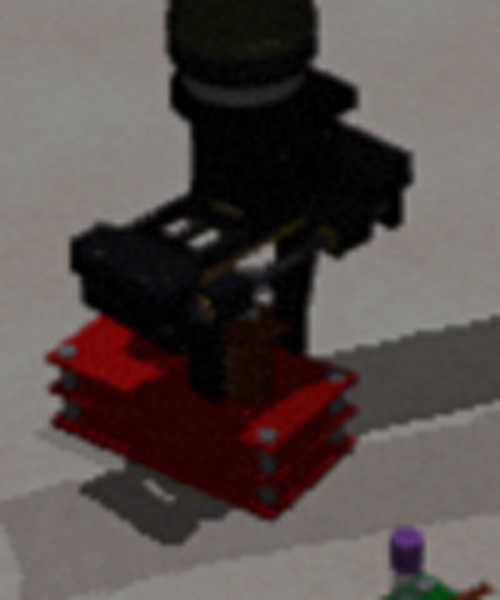

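View pics/w10.png

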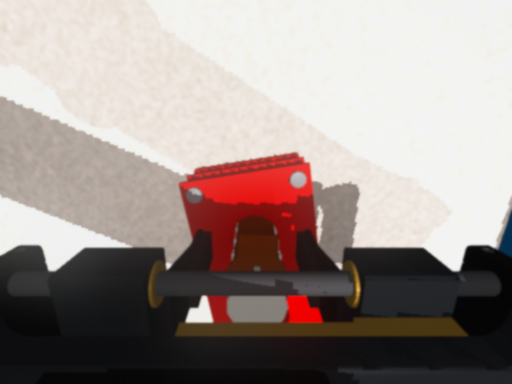

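The fingers are open and clear of the barrel, and the syringe stands in the place. I'm lifting straight up, then backing off to -y for a wrist-camera check.

>>> {"name": "step_arm", "arguments": {
  "increments": [-1,0,0,0,0,0,-2,0,0,0,0,0,-3,0,0,0,0,0,-4,0,0,0,0,0,-4,0,0,0,0,0,-4,0,3,0,0,0,0,0,4,0,0,0,0,0,4,0,0,0,0,0,0,0,0,0,0,0,0,0,0,0]
}}

```text
time: 31.75
position: [0.5164, -0.2482, 0.2424]
tool_rot: [1.109, 1.271, -1.108]
ft_force: [-0.3, 0.5, -0.1]
grip_width: 0.647
```

```bash
python3 - <<'E'
from h import *
go([0.5015,-0.1399,0.062],yaw=0.135)
for cam in("wrist","scene","top"):
    p=ctrl.camera_params(cam);im=ctrl.get_image(cam);cv2.imwrite(f"pics/f_{cam}.png",im[:,:,::-1])
    for z in(.121,.123,.125): print(cam,"exp disc red",z,px(p,[.5015,-.1399,z]))
    for d in ctrl.silhouettes(cam,"thumb_1"):
        v,u=np.nonzero(d["pixels"]);print(round(d["score"],2),u.mean(),v.mean(),d["pixels"].sum())
    for n in("syringe_1","thumb_1"):
      for d in ctrl.spot_point(cam,n):
        w=c2w(p,d["xyz"]);print(n,round(d["score"],2),w)
s=cv2.imread("pics/f_scene.png");cv2.imwrite("pics/f_s.png",cv2.resize(s[130:300,210:410],None,fx=3.5,fy=3.5,interpolation=cv2.INTER_CUBIC))
E
```

```text
t 31.75 pos [ 0.5164 -0.2482  0.2424] F [-0.2648  0.4765 -0.0932] grip 0.6469252461220718
tool axes cols [[0.0, 0.991, 0.136], [0.001, 0.136, -0.991], [-1.0, 0.0, -0.001]]
rot (tool) [ 0.0012 -0.0008 -0.0002] shift cm in current axes [ 18.0526  -0.0098 -10.9208] in target axes [ 18.0439  -0.0199 -10.9351]
wrist exp disc red 0.121 [254.111   82.7066]
wrist exp disc red 0.123 [254.1127  82.5016]
wrist exp disc red 0.125 [254.1146  82.2936]
0.83 254.97435897435898 82.91310541310541 702
0.36 401.30443037974686 204.46582278481011 1580
syringe_1 0.72 [ 0.5053 -0.1401  0.0061]
syringe_1 0.32 [ 0.4994 -0.1435  0.1215]
thumb_1 0.73 [ 0.5008 -0.143   0.1208]
scene exp disc red 0.121 [258.8122 146.2818]
scene exp disc red 0.123 [258.7998 145.6634]
scene exp disc red 0.125 [258.7875 145.0436]
0.6 310.4315789473684 212.37894736842105 95
0.49 370.12987012987014 196.74025974025975 77
0.45 204.15365551425032 241.00371747211895 807
0.43 358.91818181818184 241.55454545454546 110
0.42 330.21176470588233 169.9294117647059 85
syringe_1 0.86 [0.4291 0.0581 0.0029]
syringe_1 0.82 [0.4359 0.1943 0.0013]
syr
[... 344 characters left out ...]
1 0.32 [0.7764 0.2112 0.0057]
top exp disc red 0.121 [318.2855 230.9732]
top exp disc red 0.123 [318.4144 230.8619]
top exp disc red 0.125 [318.5438 230.7502]
0.75 227.33333333333334 209.82456140350877 57
0.51 318.40384615384613 230.94230769230768 104
0.44 148.0421052631579 222.0 95
0.44 173.40983606557376 267.655737704918 122
syringe_1 0.84 [0.5483 0.2614 0.0084]
syringe_1 0.78 [0.5646 0.1322 0.0068]
syringe_1 0.68 [ 0.504  -0.1362  0.0091]
syringe_1 0.68 [0.4321 0.1957 0.0025]
syringe_1 0.57 [0.4366 0.0646 0.0005]
thumb_1 0.67 [ 0.5018 -0.1397  0.1246]
thumb_1 0.6 [0.5471 0.2669 0.1057]
thumb_1 0.6 [0.4334 0.061  0.1267]
thumb_1 0.5 [0.5613 0.1342 0.1047]
thumb_1 0.5 [0.4372 0.1936 0.1274]
```

View pics/f_s.png

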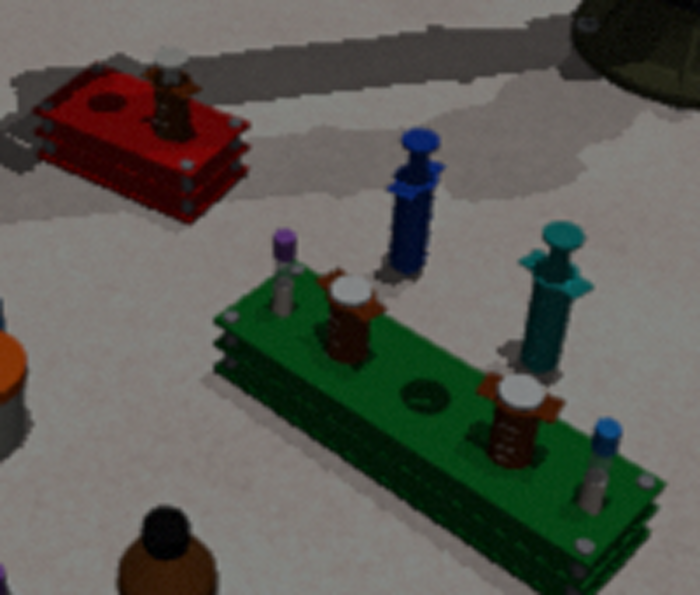

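View pics/f_wrist.png

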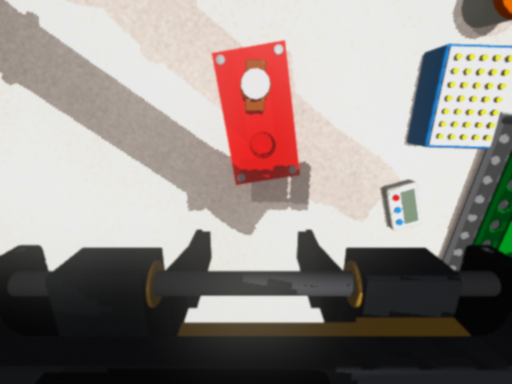

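Position checks out: the disc reprojects within 1 px in the wrist and top views. To verify the stroke after any spring-back, I'll touch the disc lightly with closed fingers. There is plenty of time and this stays well under 14 N.

>>> {"name": "step_arm", "arguments": {
  "increments": [0,0,-3,0,0,0,0,0,-4,0,0,0,2,0,-3.9,0,0,0,4,0,0,0,0,0,3.5,0,0,0,0,0,0,0,0,0,0,0,0,0,0,0,0,0,0,0,0,0,0,0],
  "fingers": 0
}}

```text
time: 33.35
position: [0.5028, -0.1414, 0.149]
tool_rot: [1.11, 1.268, -1.107]
ft_force: [-0.6, -0.7, -0.1]
grip_width: 0.002
```

>>> {"name": "step_arm", "arguments": {
  "increments": [0.7,0,0,0,0,0,0.7,0,0,0,0,0,0.3,0,0,0,0,0,0,0,0,0,0,0,0,0,0,0,0,0]
}}

```text
time: 33.98
position: [0.5017, -0.141, 0.1303]
tool_rot: [1.109, 1.27, -1.108]
ft_force: [0.1, -0.1, -0.3]
grip_width: 0.006
```

```bash
python3 - <<'E'
from h import *
go([0.5015,-0.1399,0.125],yaw=0.135)
E
```

```text
t 33.975 pos [ 0.5017 -0.141   0.1303] F [ 0.0745 -0.1066 -0.324 ] grip 0.0064704086118011605
tool axes cols [[0.0, 0.991, 0.135], [0.0, 0.135, -0.991], [-1.0, 0.0, 0.0]]
rot (tool) [ 0.0009  0.     -0.0002] shift cm in current axes [ 0.5335 -0.0025 -0.113 ] in target axes [ 0.5335 -0.0025 -0.113 ]
```

>>> {"name": "step_arm", "arguments": {
  "increments": [0.2,0,0,0,0,0,0.15,0,0,0,0,0]
}}

```text
time: 34.22
position: [0.5016, -0.1409, 0.1267]
tool_rot: [1.109, 1.27, -1.108]
ft_force: [-0.4, -0.2, 0.4]
grip_width: 0.002
```

>>> {"name": "step_arm", "arguments": {
  "increments": [0.1,0,0,0,0,0]
}}

```text
time: 34.35
position: [0.5015, -0.1409, 0.1256]
tool_rot: [1.108, 1.271, -1.108]
ft_force: [-0.2, -0.1, -0.0]
grip_width: 0.006
```

>>> {"name": "step_arm", "arguments": {
  "increments": [0.1,0,0,0,0,0]
}}

```text
time: 34.48
position: [0.5016, -0.1409, 0.1247]
tool_rot: [1.108, 1.27, -1.108]
ft_force: [0.9, -0.0, 0.0]
grip_width: 0.006
```

There's no contact at z = 0.1247, so the stroke is above 9.3 mm and inside the window. Retracting.

>>> {"name": "step_arm", "arguments": {
  "increments": [-3,0,0,0,0,0,-5,0,0,0,0,0,-4,0,0,0,0,0,0,0,3,0,0,0,0,0,4,0,0,0,0,0,4,0,0,0,0,0,0,0,0,0,0,0,0,0,0,0]
}}

```text
time: 35.48
position: [0.5165, -0.2493, 0.2445]
tool_rot: [1.109, 1.271, -1.108]
ft_force: [0.3, 0.0, -0.3]
grip_width: 0.007
```

```bash
python3 - <<'E'
from h import *
p=ctrl.camera_params("wrist");im=ctrl.get_image("wrist")
cv2.imwrite("pics/g_w.png",im[:,:,::-1])
s=ctrl.get_image("scene");cv2.imwrite("pics/g_s.png",cv2.resize(s[130:300,210:410],None,fx=3.5,fy=3.5,interpolation=cv2.INTER_CUBIC)[:,:,::-1])
print(ctrl.get_state()["time"])
E
```

```text
35.575
```

View pics/g_s.png

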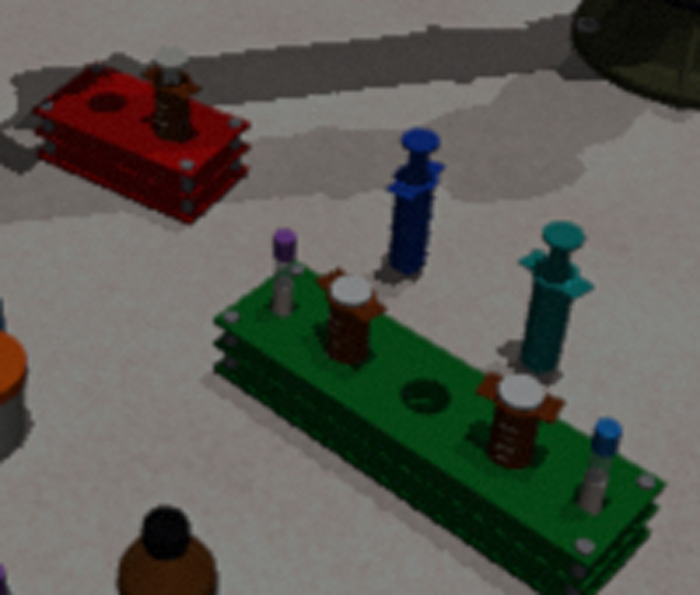

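The picture shows the sticking syringe upright in the red rack, both others home in the green rack, the tubes and look-alikes in place, and the arm clear. Handing in.

```bash
python3 -c "
from bench import ctrl
print(ctrl.close_job())"
```

```text
the job is handed in; nothing more can be done
None
```

The job is done and handed in at 35.6 s of the 67 s allowed; no verdict was reported.

- **Good syringes:** The two outer ones glided at 2 to 3 N and the force rose only at the seat, about 28 mm in. I pressed each to 5–6 N and left them home in their green places.
- **Sticking syringe:** The middle one climbed from about 2.4 N to 6 N at roughly 11 mm of stroke, so I stopped there. It now stands in the red rack's place at y = +34 mm.

**Last checks:**
- **Position in the red rack:** In the wrist and top views the disc lies within about 1 px of where it should be. The tool reached the same height at release as at the grip, so the syringe is down on the floor.
- **Plunger stroke:** Lowering closed fingers to z = 0.1247 m met no disc, so its stroke is over about 9.3 mm after any spring-back. I did not measure the exact value.
- **Bystanders and look-alikes:** The last scene crop shows the two tubes and the blue and turquoise look-alikes where they started. I did not re-measure the bottle, cup, timer and tip box, but the arm's path stayed away from them.
- **Disagreements:** The gripper read about 31 mm on the 28 mm barrel. At the end the scene view's disc masks missed the red-rack disc, though that view's point detector found it within about 3 mm.

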